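Load the test card and lock the card reader

ROBOT

A 6-joint arm with a two-finger parallel gripper is mounted at the origin on the work surface. World frame = base frame: x ahead of the robot, y to its left, z up, the work surface at z = 0. Lengths are in mm, angles in rad, forces in N, time in s.
With the tool pointing down it reaches from about 350 to 775 mm from the base axis. Payload 7.3 kg.
Tool frame: the origin (TCP) lies between the finger pads; the fingertips stand 17 mm ahead of it and the grasp point (between the pads) lies 2 mm behind it; z points along the fingers, y is the direction in which the jaws open and shut (so a half turn about z gives the same grasp; the last joint's range is limited). The gripper opens to 92 mm and grips with 3 to 60 N. Pads are 19 mm wide; open, the fingers measure 130 mm over their backs; the gripper's body (75 mm by 190 mm) begins 47 mm behind the grasp point.
Start: joints at [-1.305, 0.342, 1.524, -0, 1.275, -0.146], TCP at [210.159, -481.12, 243.741] pointing down, gripper open.
Joint ranges: [-2.53, 2.53], [-0.77, 2.02], [0.04, 2.7], [-1, 4.14], [0.28, 2.66], [-3.11, 3.11]. Speed limits (rad/s): [2.57, 2.57, 3.14, 3.14, 3.14, 3.14].

INTERFACE

Orientations are given as [roll, pitch, yaw] about the fixed x, y, z axes, in that order (R = Rz(yaw) Ry(pitch) Rx(roll)).
In Python, from plant import get_obs, capture, get_calibration, close_job gives the robot as it stands.
- The arm moves only by the tool carry_out, never from a script. Its argument "moves" is one flat list of numbers, 7 for each row, row after row: the shift along the tool's x, y, z normalised to -1 to 1, where 1 is 40 cm, then the turn, a rotation vector about the tool's x, y, z normalised to -1 to 1, where 1 is 30 degrees, then the opening, from 0 (shut) to 1 (fully open). A call has exactly 8 rows; each row is the pose to reach, as a shift and turn from the pose measured when the call began, along the tool's axes at that moment; what a row does not reach only later rows make up. A row lasts 1/10 s, in which the tool goes at most 50 mm and 8.59 degrees, less where a joint would pass 70% of its speed; a pose out of reach is approached as far as the arm can. A call with a number of a shift or a turn outside -1 to 1 is refused whole. A call with a gripper value outside its range is refused whole. The fingers move at their own pace and stop on an object; the grip force is fixed at half the most. Time passes only in rows, so rows that repeat a pose let the fingers close, or fill a call up. It gives the time, the measured TCP pose, the force and the opening at its end, in the units of the state.
- get_obs(): the state, without advancing time (a new reading comes with each control period).
- capture(name): name is "scene" or "top" or "wrist"; returns the picture (384x512x3 uint8, red, green, blue); there is no depth.
- get_calibration(name): a dict with "vfov" (degrees; the focal length in pixels is half the picture's height over the tangent of half this angle, whatever the lens; pixels are square), "cx", "cy" (the principal point, pixels), "cam_to_world" (4x4, takes a point from camera to world coordinates). Camera axes: x right, y up, looking along -z (the intrinsics and any distortion apply to the point x, -y, -z); pixel columns grow to the right and rows downward; lengths in mm; the calibration is good to about 2 mm. A picture is of the moment at which its call begins: read the wrist's pose just before it. get_calibration takes no time and is no camera call; for the wrist camera it gives the pose at the moment of the call.
- close_job(): hands the job in, once; it reports no verdict.
The state is a dict: "time": time; "joint_positions": joint angles; "dq": joint speeds; "tau": joint torques, N m; "tool_pos": TCP position; "tcp_rot": TCP orientation; "contact_force": force on the tool from outside, world axes, zero at the start; "moment": the same for the moment, N m; "grip_width": finger opening in mm.
Only numpy, scipy, OpenCV 4.12 (cv2) and the standard library are available. Lean on these libraries where they do the work, as an engineer would, in place of code of your own. Each camera call takes 0.05 s, during which the arm holds its last target.

TASK

Take the orange test card out of the white bench stand and stand it on edge, fully home, in the free green-tabbed slot of the sloping card reader, and let go of it. Then turn the reader's teal lock ring counter-clockwise until the white line on its lug lies over the green locked mark, and let go. Leave the blue cards and the other things on the bench where they are.

Things in the scene. Friction and masses are not known exactly. Their poses are not given: they have to be found in the camera images.
- reader: White wedge-shaped card reader fixed to the bench, 175 x 270 mm. Origin on the bench under the middle of its deck; x up the slope (away from the robot), y left, z up. The deck faces the robot at 30 degrees: outward normal (-0.5, 0, 0.866) in this frame, middle 67.5 mm above the origin. A grey rack stands 26 mm high on its right: three slots along the slope at y = -110, -64, -18 mm, two of them holding blue cards.
- slot_floor (a point): Centre of the free slot's floor, level with the deck surface; green tabs at both ends of its mouth. The slot is 67 mm long up the slope, 26 mm deep along the deck normal, 11 mm wide (along reader y), flared to 15 mm in the top 6 mm. A card goes in along the deck normal and finally stands square to the deck, 64 mm edge along the slope. This point's axes are upright, x and y as the reader's.
- card_center (a point): Centre of the orange test card, a rigid plastic plate 64 (x) x 8 (y, thickness) x 76 mm (z, up), about 40 g; axes those of the card. Same both ways round. Its lowest 26 mm are hidden in the stand's slot, and later in the reader's: hold it across its thickness about 18 mm above its centre. A blue card of the same size stands 46 mm beside it (keep the fingers narrow).
- card_foot (a point): Middle of the lower edge of the orange card, 38 mm below its centre; axes those of the card.
- stand: White bench stand fixed to the bench, 90 x 83 x 32 mm, with two upright slots along its x at y = -23 and 23 mm (floor 6 mm above the bench, 26 mm deep, 11 mm wide); one holds the orange card, the other a blue card. Origin in the middle of its underside, z up.
- lock_ring (a joint): Angle of the lock ring (rad), growing counter-clockwise as seen looking down on the deck. 0: lug on the red unlocked mark; 1.2: lug on the green locked mark. Starts between -0.2 and 0.3; stops at -0.35 and 1.65. Held by friction of about 0.1 N m; it stays where it is left.
- ring_center (a point): Centre of the teal lock ring, half-way up (25 mm above the deck); z axis = ring's axis = deck normal. A solid collar 52 mm in diameter, 26 mm high, captive, its underside 12 mm above the deck. One radial lug, 10 mm thick, 22 mm high, reaches 51 mm from the axis. Nothing else stands within 55 mm of the axis but a black foot plate of 58 mm diameter under the ring.
- lug (a point): Middle of the lug, 37 mm from the ring's axis, half-way up; at joint value 0 it lies in the deck plane at 145.6 degrees from the reader's x (up the slope) towards its y, as seen looking down on the deck.
- card_a: A blue card in the reader's rack (origin in the middle of its lower edge, frame upright). Leave it.
- card_b: The other blue card in the reader's rack, likewise.
- card_c: Blue card in the bench stand, origin in the middle of its lower edge. Leave it.
- dropper: Amber dropper bottle, 32 mm wide, 75 mm high, origin at its underside. Leave it.
- jar: White jar with yellow cap, 54 mm wide, 55 mm high. Leave it.
- timer: White timer, 50 x 70 x 30 mm. Leave it.
- cup: Clear cup, 64 mm wide, 70 mm high. Leave it.
- card: The orange card itself, origin in the middle of its lower edge (same as card_foot).

How it is judged:
By the outcome, as a careful person would: the job done as asked, in the order asked, and still so for the second after the job is handed in, with the robot touching nothing.
It also fails if it takes over 51 s, if anything falls off the work surface, if the arm or the gripper's body presses on something with over 40 N, if the wrist force passes 120 N, or if a joint passes its speed limit or range.

## Working session

There is one attempt and no reset: what is moved stays moved. The work goes in short steps, Python scripts to look and compute and a tool call to move; the robot and the scene stay as the last step left them, time stands still between calls to the robot, and variables do not carry over. Pictures are saved under pics/ and viewed, and the job is handed in when it is done.

Besides the shell and the picture viewer there is one more tool, called after "Request:" as name(argument=value, ...), one argument or row to a line, values as JSON. carry_out: Moves the arm, as the interface text tells. Scaled input: -1 to 1 covers 40 cm each way for a shift and 30 degrees each way for a turn. Its arguments: {"type":"object","properties":{"moves":{"type":"array","items":{"type":"number"}}},"required":["moves"]}

```bash
ls; mkdir -p pics; python3 - <<'E'
from plant import *
import cv2
o=get_obs()
for k,v in o.items(): print(k,v)
for n in ["scene","top","wrist"]:
    c=get_calibration(n); print(n,c)
    cv2.imwrite(f"pics/{n}0.png",capture(n)[:,:,::-1])
E
```

```text
pics
time 0.0
joint_positions [-1.30498203e+00  3.42722547e-01  1.52501755e+00  1.14767455e-05
  1.27539334e+00 -1.45995158e-01]
dq [-0.00102228  0.00089203 -0.00052281  0.0004361  -0.00084802 -0.00038156]
tau [ 1.27474144e-03 -4.31235838e+01 -2.44222194e+01  7.17946119e-02
  5.58925141e-02 -1.27024468e-04]
tool_pos [ 210.065745   -480.72735998  243.04484801]
tcp_rot [-3.14006986e+00 -2.35006692e-04  4.11805930e-01]
contact_force [ 0.21381216 -0.54173759  1.15132238]
moment [-0.00837368 -0.00620611  0.04558618]
grip_width 91.71147183066665
scene {'vfov': 43.56602088383746, 'cx': 257.4500893132685, 'cy': 200.2970926832373, 'cam_to_world': array([[ 8.84722030e-01, -2.79188652e-01,  3.73256783e-01,
         9.85167365e+02],
       [ 4.66090925e-01,  5.21095002e-01, -7.14995978e-01,
        -7.55600132e+02],
       [ 5.11651959e-03,  8.06544292e-01,  5.91151525e-01,
         7.55094895e+02],
       [ 0.00000000e+00,  0.00000000e+00,  0.00000000e+00,
         1.00000000e+00]])}
top {'vfov': 57.74712282904695, 'cx': 261.03166815134267, 'cy': 198.44382454346544, 'cam_to_world': array([[ 2.02476690e-02,  9.90439048e-01, -1.36457041e-01,
         4.37639863e+02],
       [-9.99770647e-01,  2.10102212e-02,  4.15015830e-03,
         3.90135323e+01],
       [ 6.97747145e-03,  1.36341713e-01,  9.90637296e-01,
         9.75417751e+02],
       [ 0.00000000e+00,  0.00000000e+00,  0.00000000e+00,
         1.00000000e+00]])}
wrist {'vfov': 70.35965402354523, 'cx': 256.24149921982985, 'cy': 193.8824831788093, 'cam_to_world': array([[ 3.99694234e-01,  8.81172995e-01,  2.52544396e-01,
         2.78607928e+02],
       [-9.16645957e-01,  3.84876582e-01,  1.07843429e-01,
        -4.51518371e+02],
       [-2.16970632e-03, -2.74598196e-01,  9.61556615e-01,
         3.83664868e+02],
       [ 0.00000000e+00,  0.00000000e+00,  0.00000000e+00,
         1.00000000e+00]])}
```

View pics/scene0.png

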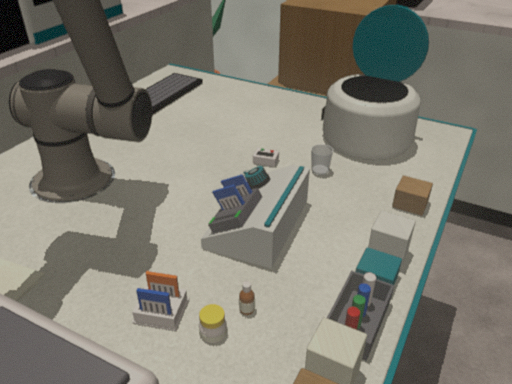

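View pics/top0.png

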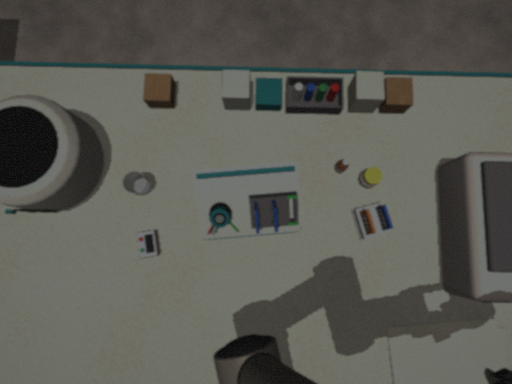

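View pics/wrist0.png

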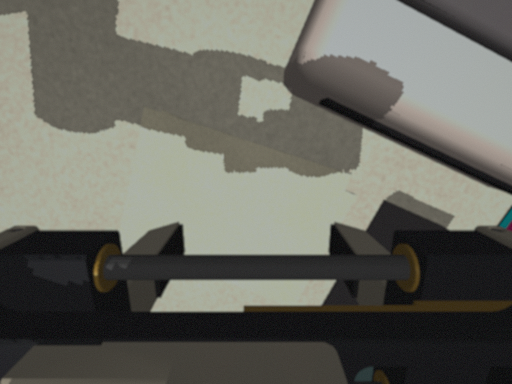

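```bash
cat > h.py <<'E'
import numpy as np, cv2
from scipy.spatial.transform import Rotation as R
from plant import *
def ray(c,u,v):
    f=192/np.tan(np.radians(c['vfov']/2)); M=c['cam_to_world']
    d=np.array([(u-c['cx'])/f,-(v-c['cy'])/f,-1.]); d=M[:3,:3]@d
    return M[:3,3],d/np.linalg.norm(d)
def onz(c,u,v,z):
    o,d=ray(c,u,v); return o+d*(z-o[2])/d[2]
def onplane(c,u,v,p,n):
    o,d=ray(c,u,v); return o+d*(np.dot(np.array(p)-o,n)/np.dot(d,n))
def proj(c,P):
    f=192/np.tan(np.radians(c['vfov']/2)); M=c['cam_to_world']
    q=M[:3,:3].T@(np.array(P,float)-M[:3,3]); return np.array([c['cx']+f*q[0]/-q[2], c['cy']-f*q[1]/-q[2]])
def tri(rs):
    A=np.zeros((3,3));b=np.zeros(3)
    for o,d in rs:
        P=np.eye(3)-np.outer(d,d);A+=P;b+=P@o
    x=np.linalg.solve(A,b); return x,[np.linalg.norm((np.eye(3)-np.outer(d,d))@(x-o)) for o,d in rs]
def toolR(o): return R.from_euler('xyz',o['tcp_rot']).as_matrix()
def move(target_p,target_R=None,o=None):
    "normalised shift and turn to reach a world pose"
    o=o or get_obs(); T=toolR(o)
    s=T.T@(np.array(target_p)-o['tool_pos'])/400
    t=np.zeros(3) if target_R is None else R.from_matrix(T.T@target_R).as_rotvec(degrees=True)/30
    return np.round(s,4),np.round(t,4)
E
python3 - <<'E'
import cv2
t=cv2.imread('pics/top0.png');s=cv2.imread('pics/scene0.png')
a=cv2.resize(t[150:250,190:310],None,fx=4,fy=4,interpolation=cv2.INTER_CUBIC)
b=cv2.resize(t[190:250,340:400],None,fx=4,fy=4,interpolation=cv2.INTER_CUBIC)
im=__import__('numpy').zeros((400,740,3),'uint8');im[:,:480]=a;im[:240,490:730]=b
cv2.imwrite('pics/topz.png',im)
cv2.imwrite('pics/scz.png',cv2.resize(s[150:340,120:320],None,fx=3,fy=3,interpolation=cv2.INTER_CUBIC))
E
```

```text
(no output)
```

View pics/topz.png

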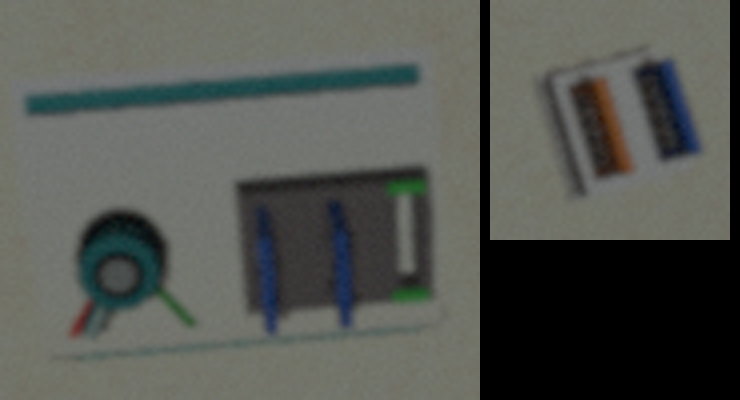

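View pics/scz.png

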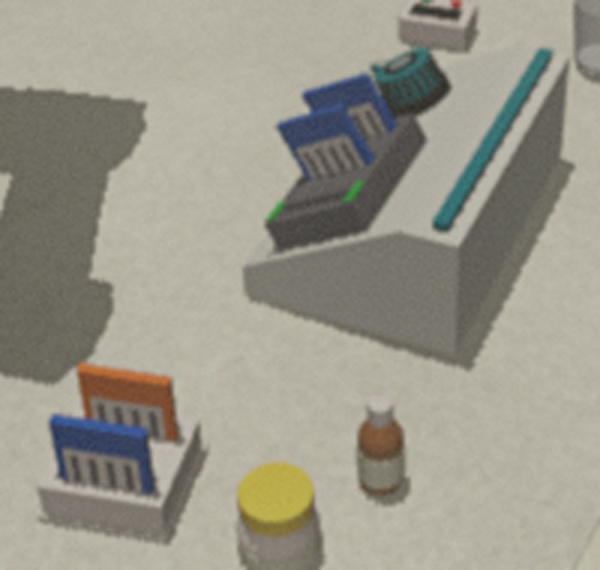

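```bash
python3 - <<'E'
from h import *
t=get_calibration('top');s=get_calibration('scene');w=get_calibration('wrist')
o=get_obs();T=toolR(o)
print('cam in tool',T.T@(w['cam_to_world'][:3,3]-o['tool_pos']));print(T.T@w['cam_to_world'][:3,:3])
tz=lambda u,v:(340+(u-490)/4,190+v/4); rz=lambda u,v:(190+u/4,150+v/4); sz=lambda u,v:(120+u/3,150+v/3)
# orange card top, blue
for p in [(600,82),(628,170)]: print('orange top',onz(t,*tz(*p),82))
for p in [(667,62),(697,153)]: print('blue top',onz(t,*tz(*p),82))
for p in [(80,368),(173,380)]: print('orange sc',onz(s,*sz(*p),82))
for p in [(52,421),(150,430)]: print('blue sc',onz(s,*sz(*p),82))
# reader: green tabs
for a,b in [((408,187),(353,191)),((411,295),(277,211))]:
  print('tab',tri([ray(t,*rz(*a)),ray(s,*sz(*b))]))
print('ring',tri([ray(t,*rz(120,272)),ray(s,*sz(403,63))]))
print('bar R',tri([ray(t,*rz(417,74)),ray(s,*sz(447,224))]))
print('bar L',tri([ray(t,*rz(28,105)),ray(s,*sz(543,53))]))
E
```

```text
cam in tool [  74.5471847     0.4215679  -140.50510265]
[[-6.31141410e-04  9.61509791e-01  2.74769947e-01]
 [ 9.99999384e-01  3.55821737e-04  1.05184333e-03]
 [ 9.13588544e-04  2.74770441e-01 -9.61509423e-01]]
orange top [ 535.1054696  -240.36296853   82.        ]
orange top [ 478.82842572 -257.11026886   82.        ]
blue top [ 549.03244214 -284.10001431   82.        ]
blue top [ 490.61194277 -301.74204772   82.        ]
orange sc [ 480.4972288  -256.75246457   82.        ]
orange sc [ 540.49462112 -237.12303213   82.        ]
blue sc [ 494.42873305 -302.25696403   82.        ]
blue sc [ 553.18273178 -279.51746338   82.        ]
tab (array([563.19367975, -41.75799956, 111.55274686]), [np.float64(0.7435508973939159), np.float64(0.7435508973939684)])
tab (array([498.67188699, -47.54092402,  72.68368718]), [np.float64(1.4064392503238097), np.float64(1.406439250323912)])
ring (array([507.49259032, 138.12214144, 102.97014425]), [np.float64(1.6050016087826213), np.float64(1.6050016087825725)])
bar R (array([638.2823853 , -45.39717468, 111.46586242]), [np.float64(3.680221403392523), np.float64(3.6802214033925305)])
bar L (array([609.84490253, 198.23085837, 110.2894185 ]), [np.float64(0.1520576209656543), np.float64(0.15205762096561407)])
```

```bash
python3 - <<'E'
from h import *
Rt=R.from_euler('xyz',[np.pi,0,np.radians(17.5)]).as_matrix()
print(move([465,-262,240],Rt))
E
```

```text
(array([ 0.803 , -0.2463,  0.0085]), array([-2.000e-03, -2.000e-04,  2.032e-01]))
```

Request:
carry_out(
  moves=[0.8,-0.246,0.008,0,0,0.2,0.3,0.8,-0.246,0.008,0,0,0.2,0.3,0.8,-0.246,0.008,0,0,0.2,0.3,0.8,-0.246,0.008,0,0,0.2,0.3,0.8,-0.246,0.008,0,0,0.2,0.3,0.8,-0.246,0.008,0,0,0.2,0.3,0.8,-0.246,0.008,0,0,0.2,0.3,0.8,-0.246,0.008,0,0,0.2,0.3],
)

```text
time: 0.95
tool_pos: [466.4, -259.4, 239.7]
tcp_rot: [-3.139, -0.001, 0.312]
contact_force: [0.5, 0.4, 0.8]
grip_width: 32.8
```

```bash
cat > shot.py <<'E'
import sys,json
from h import *
n=sys.argv[1]; cam=sys.argv[2] if len(sys.argv)>2 else 'wrist'
o=get_obs(); c=get_calibration(cam); im=capture(cam)
cv2.imwrite(f'pics/{n}.png',im[:,:,::-1])
json.dump({'vfov':c['vfov'],'cx':c['cx'],'cy':c['cy'],'M':c['cam_to_world'].tolist(),'pos':list(o['tool_pos']),'rot':list(o['tcp_rot'])},open(f'pics/{n}.json','w'))
print(o['time'],np.round(o['tool_pos'],1),np.round(o['tcp_rot'],4),np.round(o['joint_positions'],3),np.abs(o['dq']).max(), o['grip_width'])
E
cat >> h.py <<'E'
import json
def load(n):
    c=json.load(open(f'pics/{n}.json')); c['cam_to_world']=np.array(c['M']); return c, cv2.imread(f'pics/{n}.png')
E
python3 shot.py w1
```

```text
0.95 [ 466.4 -259.4  239.7] [-3.1394e+00 -8.0000e-04  3.1210e-01] [-0.652  0.362  1.506  0.002  1.275  0.606] 0.07569702594865882 32.758009222839824
```

View pics/w1.png

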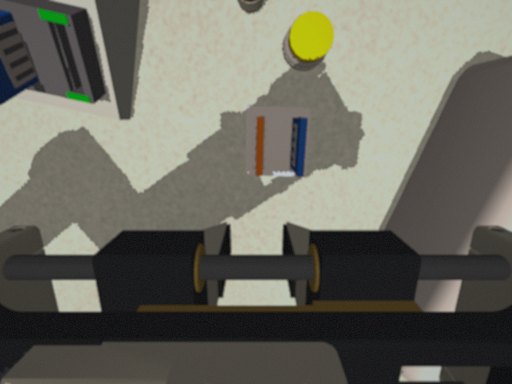

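```bash
python3 - <<'E'
from h import *
Rt=R.from_euler('xyz',[np.pi,0,np.radians(5)]).as_matrix()
print(move([470,35,260],Rt))
c,im=load('w1')
hsv=cv2.cvtColor(im,cv2.COLOR_BGR2HSV)
m=cv2.inRange(hsv,(5,150,60),(18,255,255)); m[225:]=0
cn,_=cv2.findContours(m,cv2.RETR_EXTERNAL,cv2.CHAIN_APPROX_NONE)
for k in cn:
    if cv2.contourArea(k)>60:
        r=cv2.minAreaRect(k);b=cv2.boxPoints(r);print(r,np.round([onz(c,*p,82) for p in b],1).tolist(), onz(c,*r[0],82))
z=cv2.resize(im[95:185,235:325],None,fx=6,fy=6,interpolation=cv2.INTER_CUBIC);cv2.imwrite('pics/w1z.png',z)
E
```

```text
(array([ 0.2384, -0.7007, -0.0496]), array([-0.0033,  0.0013,  0.4272]))
((259.35955810546875, 145.49560546875), (5.872133255004883, 57.128360748291016), 1.7899105548858643) [[478.1, -254.6, 82.0], [537.0, -237.6, 82.0], [538.8, -243.6, 82.0], [479.9, -260.9, 82.0]] [ 509.2848234 -248.9054192   82.       ]
```

View pics/w1z.png

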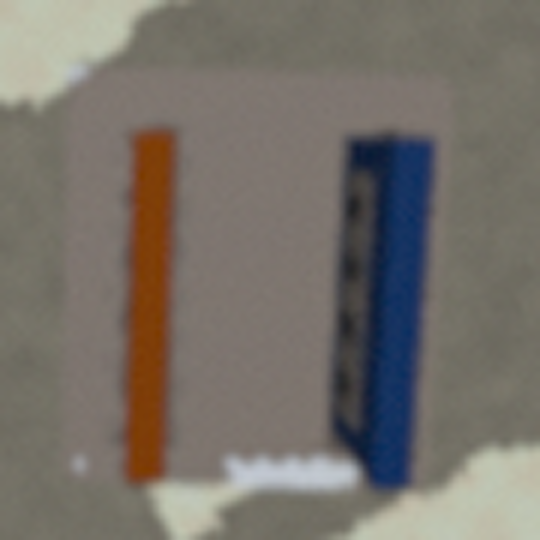

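Request:
carry_out(
  moves=[0.24,-0.7,-0.05,0,0,0.427,0.3,0.24,-0.7,-0.05,0,0,0.427,0.3,0.24,-0.7,-0.05,0,0,0.427,0.3,0.24,-0.7,-0.05,0,0,0.427,0.3,0.24,-0.7,-0.05,0,0,0.427,0.3,0.24,-0.7,-0.05,0,0,0.427,0.3,0.24,-0.7,-0.05,0,0,0.427,0.3,0.24,-0.7,-0.05,0,0,0.427,0.3],
)

```text
time: 1.8
tool_pos: [470.4, 34.8, 260.2]
tcp_rot: [-3.141, 0.001, 0.089]
contact_force: [0.1, -1.0, 0.3]
grip_width: 27.6
```

```bash
python3 shot.py w2
```

```text
1.8 [470.4  34.8 260.2] [-3.1406e+00  1.0000e-03  8.9200e-02] [-8.900e-02  2.310e-01  1.634e+00  1.000e-03  1.278e+00  1.392e+00] 0.05041356868469415 27.597823485050476
```

View pics/w2.png

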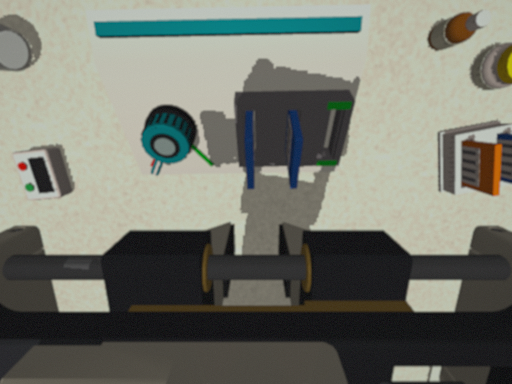

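```bash
python3 - <<'E'
from h import *
Rt=(R.from_euler('z',6,degrees=True)*R.from_euler('y',-30,degrees=True)*R.from_euler('x',180,degrees=True)).as_matrix()
print(move([420,43,195],Rt))
E
```

```text
(array([-0.1236, -0.0337,  0.1628]), array([ 0.007 ,  1.0023, -0.0333]))
```

Request:
carry_out(
  moves=[-0.124,-0.034,0.163,0,1,-0.033,0.3,-0.124,-0.034,0.163,0,1,-0.033,0.3,-0.124,-0.034,0.163,0,1,-0.033,0.3,-0.124,-0.034,0.163,0,1,-0.033,0.3,-0.124,-0.034,0.163,0,1,-0.033,0.3,-0.124,-0.034,0.163,0,1,-0.033,0.3,-0.124,-0.034,0.163,0,1,-0.033,0.3,-0.124,-0.034,0.163,0,1,-0.033,0.3],
)

```text
time: 2.65
tool_pos: [421.8, 42.6, 195.9]
tcp_rot: [3.137, -0.523, 0.106]
contact_force: [-0.4, -0.6, -0.0]
grip_width: 27.5
```

```bash
python3 shot.py w3
```

```text
2.65 [421.8  42.6 195.9] [ 3.1372 -0.5229  0.1056] [-0.18  -0.012  2.253  0.345  0.416  1.004] 0.019935243699434564 27.53676126550476
```

View pics/w3.png

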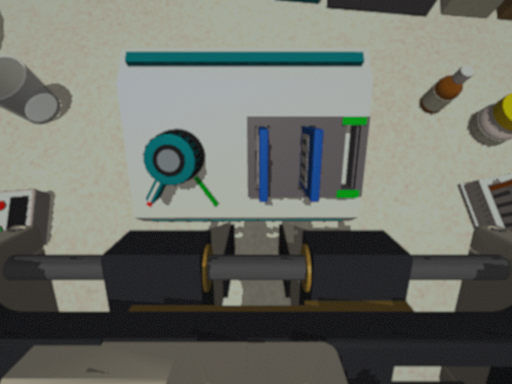

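```bash
cat > feat.py <<'E'
from h import *
def blobs(im,lo,hi,ymax=225,amin=25):
    hsv=cv2.cvtColor(cv2.resize(im,None,fx=3,fy=3,interpolation=cv2.INTER_CUBIC),cv2.COLOR_BGR2HSV)
    m=cv2.inRange(hsv,lo,hi); m[ymax*3:]=0
    cn,_=cv2.findContours(m,cv2.RETR_EXTERNAL,cv2.CHAIN_APPROX_NONE)
    out=[]
    for k in cn:
        if cv2.contourArea(k)>amin*9:
            r=cv2.minAreaRect(k); out.append((((np.array(r[0])-1)/3).round(1).tolist(),(np.array(r[1])/3).round(1).tolist(),round(r[2],1),((cv2.boxPoints(r)-1)/3).round(1).tolist()))
    return out
if __name__=='__main__':
  for n in ['w2','w3']:
    c,im=load(n)
    print(n)
    for b in blobs(im,(50,120,60),(70,255,255)): print(' green',b)
    for b in blobs(im,(80,120,60),(100,255,255)): print(' teal',b)
  c,im=load('w3')
  a=cv2.resize(im[40:230,110:380],None,fx=2.9,fy=2.9,interpolation=cv2.INTER_CUBIC);cv2.imwrite('pics/w3z.png',a)
E
python3 feat.py
```

```text
w2
 green ([29.2, 187.1], [6.6, 6.3], 63.4, [[24.899999618530273, 185.5], [30.5, 182.6999969482422], [33.5, 188.60000610351562], [27.899999618530273, 191.39999389648438]])
 green ([326.2, 162.3], [4.7, 20.3], 90.0, [[316.0, 160.0], [336.29998779296875, 160.0], [336.29998779296875, 164.6999969482422], [316.0, 164.6999969482422]])
 green ([201.7, 154.8], [27.6, 3.0], 42.5, [[190.5, 146.60000610351562], [192.60000610351562, 144.39999389648438], [212.89999389648438, 163.0], [210.89999389648438, 165.1999969482422]])
 green ([339.2, 105.3], [24.3, 8.0], -0.0, [[327.0, 109.30000305175781], [327.0, 101.30000305175781], [351.29998779296875, 101.30000305175781], [351.29998779296875, 109.30000305175781]])
 teal ([164.2, 139.0], [52.8, 44.6], 70.5, [[134.39999389648438, 121.5999984741211], [176.39999389648438, 106.69999694824219], [194.10000610351562, 156.39999389648438], [152.0, 171.3000030517578]])
 teal ([227.8, 26.5], [14.5, 266.1], 88.9, [[94.5999984741211, 21.799999237060547], [360.70001220703125, 16.600000381469727], [360.8999938964844, 31.100000381469727], [94.9000015258789, 36.299999237
[... 219 characters left out ...]
.6999969482422, 177.8000030517578], [196.60000610351562, 175.60000610351562], [217.89999389648438, 203.5], [214.89999389648438, 205.6999969482422]])
 green ([354.3, 121.2], [8.3, 24.7], 90.0, [[342.0, 117.0], [366.70001220703125, 117.0], [366.70001220703125, 125.30000305175781], [342.0, 125.30000305175781]])
 teal ([170.5, 164.9], [64.8, 50.0], 79.0, [[139.6999969482422, 137.89999389648438], [188.8000030517578, 128.3000030517578], [201.1999969482422, 191.89999389648438], [152.10000610351562, 201.39999389648438]])
 teal ([244.2, 57.2], [9.7, 237.0], 90.0, [[125.69999694824219, 52.29999923706055], [362.70001220703125, 52.29999923706055], [362.70001220703125, 62.0], [125.69999694824219, 62.0]])
```

View pics/w3z.png

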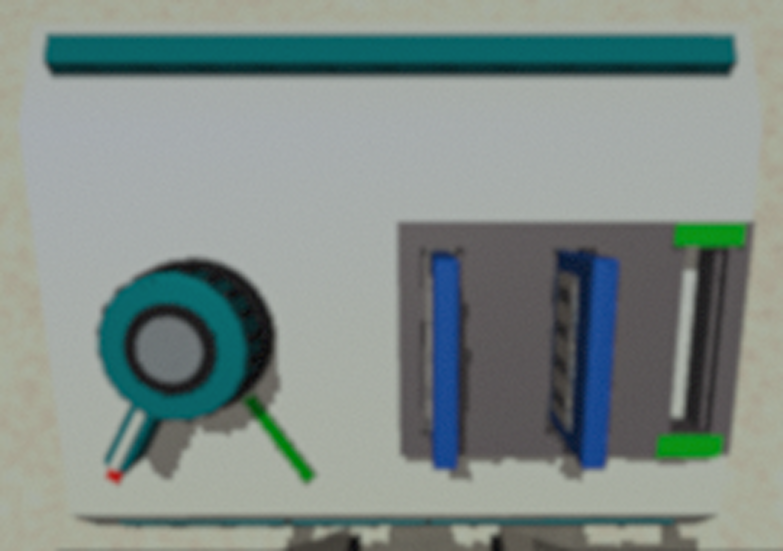

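```bash
python3 - <<'E'
from h import *
c2,_=load('w2');c3,_=load('w3');t=get_calibration('top');s=get_calibration('scene')
rz=lambda u,v:(190+u/4,150+v/4); sz=lambda u,v:(120+u/3,150+v/3)
yaw=np.radians(6.05)
Rr=R.from_euler('z',yaw).as_matrix(); n=Rr@[-.5,0,.866]; xs=Rr@[.866,0,.5]; y=Rr@[0,1,0]
def rep(name,rs):
    p,e=tri(rs); print(name,p.round(1),np.round(e,1),'slope/y/n',np.round([p@xs,p@y,p@n],1)); return p
W=lambda a,b:[ray(c2,*a),ray(c3,*b)]
E1=[ray(t,*rz(408,187)),ray(s,*sz(353,191))];E2=[ray(t,*rz(411,295)),ray(s,*sz(277,211))]
A=rep('tabU w',W((339.2,105.3),(354.3,121.2)));rep('tabU all',W((339.2,105.3),(354.3,121.2))+E1)
rep('tabL w',W((326.2,162.3),(347.3,193.2)));rep('tabL all',W((326.2,162.3),(347.3,193.2))+E2)
rep('barL',W((95,29),(125.7,57.2)));rep('barR',W((361,24),(362.7,57.2)))
rep('hub',W((165,146),(168.6,160.3)))
# consistency: reproject
E
```

```text
tabU w [562.6 -42.3 107.2] [0. 0.] slope/y/n [ 534.2 -101.3 -184.7]
tabU all [562.4 -41.4 110.2] [0.  1.4 1.  1.4] slope/y/n [ 535.6 -100.4 -182. ]
tabL w [497.8 -48.7  69.7] [0.3 0.3] slope/y/n [ 459.1 -100.9 -184.6]
tabL all [498.1 -47.7  72.3] [0.1 1.1 0.9 1.9] slope/y/n [ 460.8  -99.9 -182.5]
barL [609.7 199.7 111.2] [0.2 0.2] slope/y/n [ 598.9  134.3 -217.4]
barR [635.8 -48.7 111.4] [0.2 0.2] slope/y/n [ 598.7 -115.4 -217.1]
hub [504.4 138.  100.5] [0. 0.] slope/y/n [ 497.2   84.  -171. ]
```

```bash
cat >> h.py <<'E'
yaw=np.radians(6.05)
Rr=R.from_euler('z',yaw).as_matrix(); n=Rr@[-.5,0,np.sqrt(.75)]; xs=Rr@[np.sqrt(.75),0,.5]; yr=Rr@[0,1,0]
B=np.array([xs,yr,n])  # B@p = slope,y,n
RT=(R.from_euler('z',yaw)*R.from_euler('y',-30,degrees=True)*R.from_euler('x',180,degrees=True)).as_matrix()
E
python3 - <<'E'
from h import *
p=B.T@[461,-101,-85]; print(p,move(p,RT))
E
```

```text
[449.92239096 -53.87993653 156.88784068] (array([-0.0091,  0.2474,  0.1076]), array([0.0078, 0.002 , 0.0006]))
```

Request:
carry_out(
  moves=[-0.009,0.247,0.108,0.008,0.002,0,0.3,-0.009,0.247,0.108,0.008,0.002,0,0.3,-0.009,0.247,0.108,0.008,0.002,0,0.3,-0.009,0.247,0.108,0.008,0.002,0,0.3,-0.009,0.247,0.108,0.008,0.002,0,0.3,-0.009,0.247,0.108,0.008,0.002,0,0.3,-0.009,0.247,0.108,0.008,0.002,0,0.3,-0.009,0.247,0.108,0.008,0.002,0,0.3],
)

```text
time: 3.5
tool_pos: [450.0, -52.6, 157.2]
tcp_rot: [3.141, -0.524, 0.108]
contact_force: [0.2, 0.2, 0.9]
grip_width: 27.5
```

```bash
python3 shot.py w4; python3 - <<'E'
from feat import *
c,im=load('w4')
for b in blobs(im,(50,120,60),(70,255,255)): print(' green',b)
for b in blobs(im,(80,120,60),(100,255,255)): print(' teal',b)
cv2.imwrite('pics/w4z.png',cv2.resize(im[30:230,100:360],None,fx=3,fy=3,interpolation=cv2.INTER_CUBIC))
E
```

```text
3.5 [450.  -52.6 157.2] [ 3.1411 -0.5242  0.1081] [-0.476  0.138  2.241  0.749  0.417  0.347] 0.0053882590840518396 27.521506785570686
 green ([257.0, 202.3], [9.3, 26.0], 90.0, [[244.0, 197.6999969482422], [270.0, 197.6999969482422], [270.0, 207.0], [244.0, 207.0]])
 green ([102.7, 198.0], [42.3, 4.6], 49.0, [[87.0999984741211, 183.60000610351562], [90.5999984741211, 180.5], [118.30000305175781, 212.39999389648438], [114.80000305175781, 215.5]])
 green ([257.3, 117.2], [9.7, 28.7], 90.0, [[243.0, 112.30000305175781], [271.70001220703125, 112.30000305175781], [271.70001220703125, 122.0], [243.0, 122.0]])
 teal ([40.5, 167.3], [74.8, 57.1], 71.3, [[1.5, 141.0], [55.599998474121094, 122.80000305175781], [79.5, 193.60000610351562], [25.399999618530273, 211.89999389648438]])
 teal ([136.3, 42.7], [273.3, 11.2], 0.1, [[-0.4000000059604645, 48.099998474121094], [-0.30000001192092896, 36.900001525878906], [273.0, 37.29999923706055], [273.0, 48.5]])
```

View pics/w4z.png

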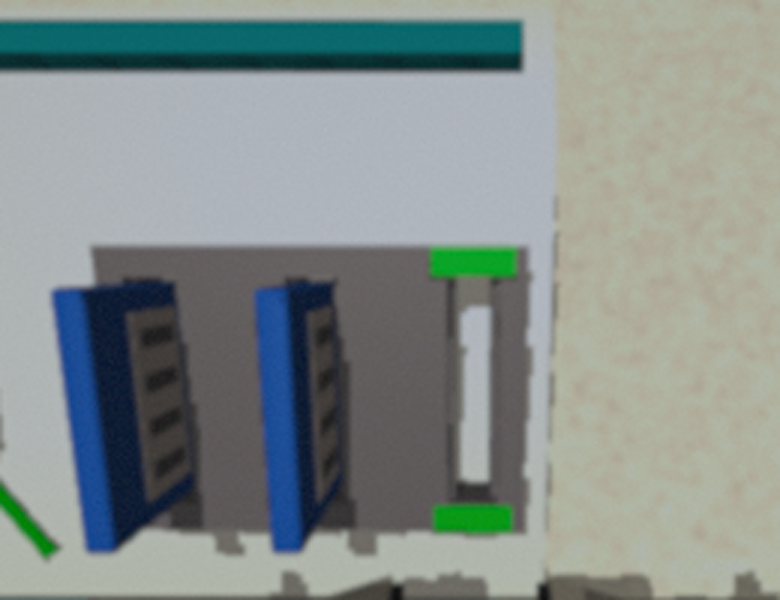

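```bash
python3 - <<'E'
from h import *
c2,_=load('w2');c3,_=load('w3');c4,_=load('w4')
for nm,a,b,d in [('U',(339.2,105.3),(354.3,121.2),(257.2,117.2)),('L',(326.2,162.3),(347.3,193.2),(257.0,202.3))]:
    for rs in ([ray(c2,*a),ray(c3,*b),ray(c4,*d)],[ray(c3,*b),ray(c4,*d)],[ray(c2,*a),ray(c4,*d)]):
        p,e=tri(rs);print(nm,(B@p).round(1),np.round(e,1))
    for N in (-183,-185): print('  plane',(B@onplane(c4,*d,n*N,n)).round(1))
E
```

```text
U [ 534.6 -100.8 -183.6] [0.2 0.4 0.3]
U [ 534.5 -100.5 -182.2] [0.3 0.3]
U [ 534.9 -100.7 -183.3] [0.2 0.2]
  plane [ 534.8 -100.5 -183. ]
  plane [ 534.8 -100.5 -185. ]
L [ 459.3 -100.7 -184.2] [0.2 0.3 0.2]
L [ 459.6 -100.5 -182.7] [0. 0.]
L [ 459.  -100.6 -184.7] [0.1 0.1]
  plane [ 459.5 -100.5 -183. ]
  plane [ 458.9 -100.5 -185. ]
```

```bash
python3 - <<'E'
from h import *
Rc=R.from_euler('xyz',[180,0,16.2],degrees=True).as_matrix()
print(move([475,-258.6,181],Rc))
E
```

```text
(array([ 0.0356,  0.5183, -0.048 ]), array([ 0.0883, -0.9985, -0.3266]))
```

Request:
carry_out(
  moves=[0.036,0.2,-0.1,0.03,-0.3,-0.1,0.3,0.036,0.518,-0.048,0.088,-0.998,-0.327,0.3,0.036,0.518,-0.048,0.088,-0.998,-0.327,0.3,0.036,0.518,-0.048,0.088,-0.998,-0.327,0.3,0.036,0.518,-0.048,0.088,-0.998,-0.327,0.3,0.036,0.518,-0.048,0.088,-0.998,-0.327,0.3,0.036,0.518,-0.048,0.088,-0.998,-0.327,0.3,0.036,0.518,-0.048,0.088,-0.998,-0.327,0.3],
)

```text
time: 4.35
tool_pos: [474.6, -257.0, 180.9]
tcp_rot: [-3.141, -0.0, 0.283]
contact_force: [-0.5, -0.4, -0.1]
grip_width: 28.1
```

```bash
python3 shot.py w5; python3 - <<'E'
from feat import *
c,im=load('w5'); c1,i1=load('w1')
for k,cc in ((im,c),(i1,c1)):
  for b in blobs(k,(5,150,60),(18,255,255),amin=60):
    print(b,onz(cc,*b[0],82))
cv2.imwrite('pics/w5z.png',cv2.resize(im[60:230,180:340],None,fx=3.5,fy=3.5,interpolation=cv2.INTER_CUBIC))
E
```

```text
4.35 [ 474.6 -257.   180.9] [-3.1407 -0.      0.2835] [-6.390e-01  4.270e-01  1.578e+00  1.000e-03  1.138e+00  6.480e-01] 0.01060520178084633 28.07529704904425
([258.3, 161.0], [7.3, 71.3], 0.0, [[254.6999969482422, 196.6999969482422], [254.6999969482422, 125.30000305175781], [262.0, 125.30000305175781], [262.0, 196.6999969482422]]) [ 510.05857793 -248.63879164   82.        ]
([259.4, 145.7], [6.0, 57.5], 1.8, [[255.5, 174.3000030517578], [257.29998779296875, 116.80000305175781], [263.29998779296875, 117.0], [261.5, 174.5]]) [ 509.08972881 -249.01502851   82.        ]
```

View pics/w5z.png

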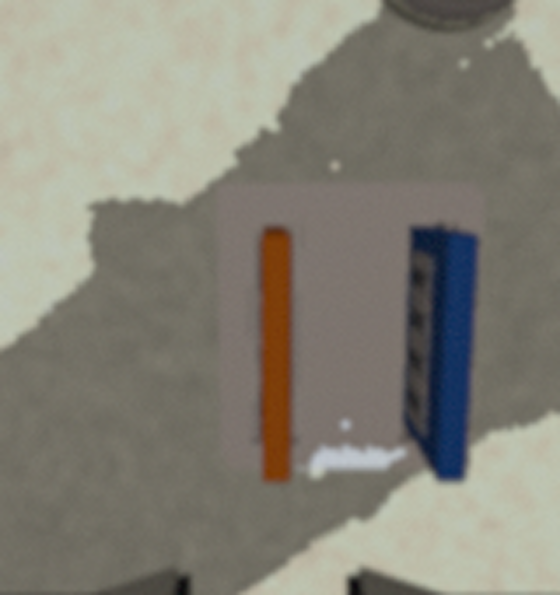

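```bash
python3 - <<'E'
from h import *
c,_=load('w5');c1,_=load('w1')
ps={}
for nm,cc,a,b in (('w5',c,(258.4,125.3),(258.4,196.7)),('w1',c1,(260.3,116.9),(258.5,174.4))):
    for z in (82,80):
        p,q=onz(cc,*a,z),onz(cc,*b,z); print(nm,z,p.round(1),q.round(1),'len',np.linalg.norm(p-q).round(1),'mid',((p+q)/2).round(1),'yaw',np.degrees(np.arctan2(*(p-q)[1::-1])).round(1))
for k in ((125.3,116.9,258.4,260.3),(196.7,174.4,258.4,258.5)):
    print(tri([ray(c,k[2],k[0]),ray(c1,k[3],k[1])]))
T=R.from_euler('xyz',load('w5')[0]['rot']).as_matrix()
print('cam->tool shift', T[:,0],T[:,1])
E
```

```text
w5 82 [ 539.5 -240.1   82. ] [ 478.5 -258.    82. ] len 63.5 mid [ 509. -249.   82.] yaw 16.3
w5 80 [ 539.4 -240.1   80. ] [ 477.9 -258.2   80. ] len 64.1 mid [ 508.7 -249.2   80. ] yaw 16.3
w1 82 [ 538.  -240.6   82. ] [ 478.6 -257.9   82. ] len 61.8 mid [ 508.3 -249.2   82. ] yaw 16.2
w1 80 [ 538.  -240.6   80. ] [ 478.2 -258.    80. ] len 62.2 mid [ 508.1 -249.3   80. ] yaw 16.2
(array([ 538.00421495, -241.03328952,   30.83816869]), [np.float64(0.171364667155607), np.float64(0.17136466715555906)])
(array([ 478.98866282, -257.78771844,   83.77093086]), [np.float64(0.03715329418982051), np.float64(0.03715329418982176)])
cam->tool shift [9.60085861e-01 2.79705449e-01 2.19274250e-05] [ 2.79705361e-01 -9.60085492e-01 -8.71105227e-04]
```

```bash
python3 - <<'E'
from h import *
Rc=R.from_euler('xyz',[180,0,16.25],degrees=True).as_matrix()
print(move([509,-249,60],Rc))
E
```

```text
(array([0.0878, 0.005 , 0.303 ]), array([-0.0008, -0.0005,  0.0005]))
```

Request:
carry_out(
  moves=[0.088,0.005,0,0,0,0,0.3,0.088,0.005,0.08,0,0,0,0.3,0.088,0.005,0.18,0,0,0,0.3,0.088,0.005,0.26,0,0,0,0.3,0.088,0.005,0.303,0,0,0,0.3,0.088,0.005,0.303,0,0,0,0.3,0.088,0.005,0.303,0,0,0,0.3,0.088,0.005,0.303,0,0,0,0.3],
)

```text
time: 5.2
tool_pos: [509.8, -249.1, 61.7]
tcp_rot: [3.14, -0.002, 0.284]
contact_force: [0.0, -0.6, 0.5]
grip_width: 27.6
```

```bash
python3 shot.py w6; python3 - <<'E'
from h import *
Rc=R.from_euler('xyz',[180,0,16.25],degrees=True).as_matrix()
print(move([509,-249,60],Rc)); c,im=load('w6'); cv2.imwrite('pics/w6z.png',cv2.resize(im[100:384,150:370],None,fx=2,fy=2,interpolation=cv2.INTER_CUBIC))
E
```

```text
5.2 [ 509.8 -249.1   61.7] [ 3.1399e+00 -2.1000e-03  2.8430e-01] [-5.900e-01  6.180e-01  1.625e+00  1.000e-03  8.960e-01  6.960e-01] 0.0038579372680868436 27.589622078845792
(array([-0.0018, -0.0011,  0.0042]), array([ 0.0034, -0.0041,  0.001 ]))
```

View pics/w6z.png

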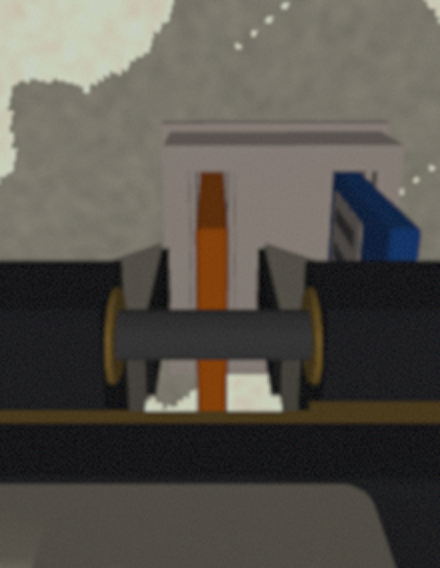

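Request:
carry_out(
  moves=[-0.001,-0.001,0.004,0,0,0,0.3,-0.001,-0.001,0.004,0,0,0,0,-0.001,-0.001,0.004,0,0,0,0,-0.001,-0.001,0.004,0,0,0,0,-0.001,-0.001,0.004,0,0,0,0,-0.001,-0.001,0.004,0,0,0,0,-0.001,-0.001,0.004,0,0,0,0,-0.001,-0.001,0.004,0,0,0,0],
)

```text
time: 6.05
tool_pos: [509.4, -249.1, 60.2]
tcp_rot: [3.14, -0.002, 0.284]
contact_force: [0.5, -0.3, 2.5]
grip_width: 7.9
```

```bash
python3 - <<'E'
from h import *
o=get_obs();print(o['tool_pos'],o['tcp_rot'],o['grip_width'],o['contact_force'])
# lift 150 then to above slot: slope 497,y -100.6, grasp; pre-insert foot 20mm above rack top
E
```

```text
[ 509.40960604 -249.05715945   60.22484555] [ 3.13958166e+00 -2.27579226e-03  2.84133579e-01] 7.927459807029937 [ 0.48681427 -0.33813416  2.51799901]
```

```bash
python3 - <<'E'
from h import *
for N in (-105,-155.8): print(N,B.T@[497,-100.6,N])
E
```

```text
-105 [490.82780385 -49.14226967 157.5673326 ]
-155.8 [516.08633343 -46.46520346 113.57324209]
```

Request:
carry_out(
  moves=[0,0,-0.05,0,0,0,0,0,0,-0.125,0,0,0,0,0,0,-0.25,0,0,0,0,0,0,-0.35,0,0,0,0,0,0,-0.35,0,0,0,0,0,0,-0.35,0,0,0,0,0,0,-0.35,0,0,0,0,0,0,-0.35,0,0,0,0],
)

```text
time: 6.85
tool_pos: [508.3, -248.4, 198.3]
tcp_rot: [-3.141, 0.0, 0.284]
contact_force: [-0.0, 0.2, -0.3]
grip_width: 8.0
```

```bash
python3 shot.py w7; python3 - <<'E'
from h import *
print(move(B.T@[497,-100.6,-100],RT))
print(get_obs()['contact_force'])
E
```

```text
6.85 [ 508.3 -248.4  198.3] [-3.1408e+00  1.0000e-04  2.8420e-01] [-0.59   0.455  1.479  0.     1.209  0.696] 0.008066847802117312 8.004756650245616
(array([ 0.0913, -0.4917,  0.0918]), array([-0.0902,  0.9971,  0.333 ]))
[ 0.70067748  0.59522773 -0.76261862]
```

View pics/w7.png

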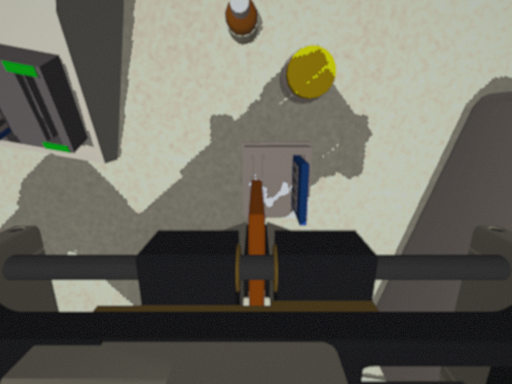

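```bash
python3 - <<'E'
from h import *
print(move(B.T@[497,-150,-90],RT))
E
```

```text
(array([ 0.0571, -0.3724,  0.0701]), array([-0.0902,  0.9971,  0.333 ]))
```

Request:
carry_out(
  moves=[0.01,-0.09,0.017,-0.02,0.25,0.08,0,0.03,-0.18,0.035,-0.045,0.5,0.16,0,0.045,-0.28,0.05,-0.07,0.75,0.25,0,0.057,-0.372,0.07,-0.09,0.997,0.333,0,0.057,-0.372,0.07,-0.09,0.997,0.333,0,0.057,-0.372,0.07,-0.09,0.997,0.333,0,0.057,-0.372,0.07,-0.09,0.997,0.333,0,0.057,-0.372,0.07,-0.09,0.997,0.333,0],
)

```text
time: 7.7
tool_pos: [489.6, -100.3, 171.0]
tcp_rot: [3.141, -0.524, 0.106]
contact_force: [0.1, 0.4, -1.4]
grip_width: 7.9
```

```bash
python3 - <<'E'
from h import *
o=get_obs();print(B@o['tool_pos'],o['joint_positions'].round(2),o['grip_width'])
print(move(B.T@[497,-100.6,-100],RT))
E
```

```text
[ 497.98711088 -151.29515932  -90.07838545] [-0.54  0.2   2.1   0.67  0.51  0.38] 7.882142745947497
(array([-0.0024, -0.1268,  0.0247]), array([ 0.0016, -0.0007,  0.0007]))
```

Request:
carry_out(
  moves=[-0.002,-0.06,0,0.002,0,0,0,-0.002,-0.127,0.025,0.002,0,0,0,-0.002,-0.127,0.025,0.002,0,0,0,-0.002,-0.127,0.025,0.002,0,0,0,-0.002,-0.127,0.025,0.002,0,0,0,-0.002,-0.127,0.025,0.002,0,0,0,-0.002,-0.127,0.025,0.002,0,0,0,-0.002,-0.127,0.025,0.002,0,0,0],
)

```text
time: 8.5
tool_pos: [488.7, -49.8, 162.0]
tcp_rot: [3.141, -0.524, 0.105]
contact_force: [0.2, 1.7, 0.2]
grip_width: 8.1
```

```bash
python3 shot.py w8; python3 shot.py s8 scene; python3 - <<'E'
from h import *
o=get_obs();print(B@o['tool_pos'],o['grip_width'])
print(move(B.T@[497,-100.6,-100],RT))
_,im=load('s8');cv2.imwrite('pics/s8z.png',cv2.resize(im[130:280,170:330],None,fx=4.5,fy=4,interpolation=cv2.INTER_CUBIC)[:600])
E
```

```text
8.5 [488.7 -49.8 162. ] [ 3.1414 -0.5242  0.1053] [-0.415  0.191  2.149  0.66   0.417  0.494] 0.003408748162360557 8.056135597586145
8.55 [488.6 -49.7 162. ] [ 3.1414 -0.5242  0.1054] [-0.414  0.191  2.149  0.66   0.417  0.494] 0.003372728796773481 7.641385109163967
[ 497.21196381 -100.80809219 -100.07553076] 7.977794307830235
(array([-0.0005, -0.0005, -0.0002]), array([ 0.0001, -0.0009, -0.0001]))
```

View pics/w8.png

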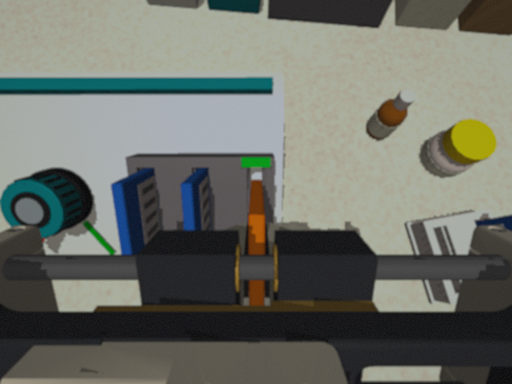

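View pics/s8z.png

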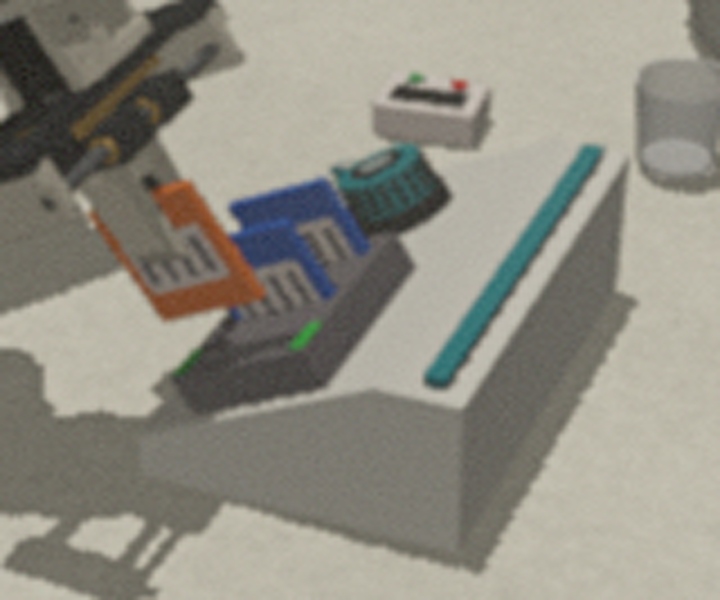

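```bash
python3 - <<'E'
from h import *
c,im=load('w8')
for p in ([529,-100.6,-154.2],[529,-104.6,-154.2],[529,-96.6,-154.2],[534.7,-100.6,-184],[530.4,-106.1,-190],[530.4,-95.1,-190]): print(p,(3.5*(proj(c,B.T@p)-[180,110])).round(0), proj(c,B.T@p).round(1))
cv2.imwrite('pics/w8z.png',cv2.resize(im[110:260,180:340],None,fx=3.5,fy=3.5,interpolation=cv2.INTER_CUBIC))
E
```

```text
[529, -100.6, -154.2] [264. 234.] [255.4 176.8]
[529, -104.6, -154.2] [283. 234.] [260.9 176.8]
[529, -96.6, -154.2] [245. 234.] [249.9 176.8]
[534.7, -100.6, -184] [264. 183.] [255.5 162.4]
[530.4, -106.1, -190] [287. 197.] [261.9 166.2]
[530.4, -95.1, -190] [242. 197.] [249.1 166.2]
```

View pics/w8z.png

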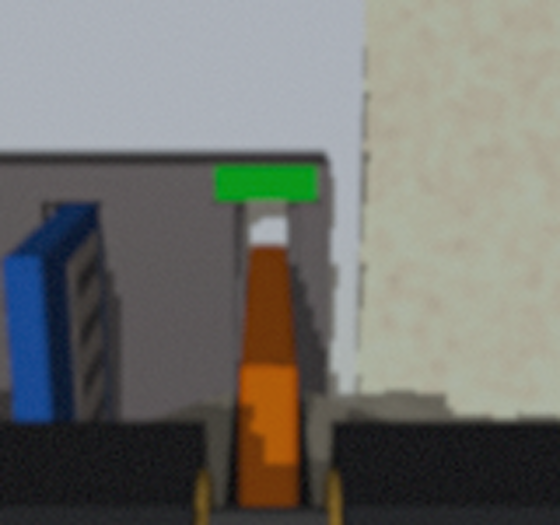

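```bash
python3 - <<'E'
from h import *
c,im=load('w8')
for p in ([529,-100.6,-78.2],[529,-100.6,-154.2],[527,-100.6,-154.2],[529,-100.6,-152.2],[527,-100.6,-78.2],[529,-100.6,-76.2]): print(p,proj(c,B.T@p).round(1))
hsv=cv2.cvtColor(im,cv2.COLOR_BGR2HSV)
for r in range(170,232): print(r,im[r,254:261].mean(0).round(0),end=' ') if r%1==0 and (174<=r<=186 or 208<=r<=222) else None
_,i6=load('w6');_,i7=load('w7')
E
```

```text
[529, -100.6, -78.2] [254.9 212.1]
[529, -100.6, -154.2] [255.4 176.8]
[527, -100.6, -154.2] [255.4 179.5]
[529, -100.6, -152.2] [255.4 177.4]
[527, -100.6, -78.2] [254.9 216.2]
[529, -100.6, -76.2] [254.9 213.6]
174 [183. 177. 171.] 175 [183. 177. 172.] 176 [183. 177. 172.] 177 [185. 178. 172.] 178 [173. 169. 166.] 179 [137. 137. 146.] 180 [ 81.  91. 121.] 181 [ 31.  57. 107.] 182 [  8.  50. 105.] 183 [  9.  51. 105.] 184 [ 10.  51. 106.] 185 [ 10.  52. 107.] 186 [ 10.  52. 107.] 208 [ 10.  53. 108.] 209 [ 10.  54. 108.] 210 [ 10.  53. 108.] 211 [ 10.  52. 108.] 212 [ 10.  52. 106.] 213 [ 10.  55. 113.] 214 [ 10.  69. 141.] 215 [ 10.  81. 164.] 216 [ 10.  89. 174.] 217 [ 10.  89. 175.] 218 [ 10.  92. 175.] 219 [ 10.  90. 174.] 220 [ 10.  91. 174.] 221 [ 10.  91. 175.] 222 [ 10.  91. 175.]
```

```bash
python3 - <<'E'
from h import *
for nm in ('w6','w7','w8'):
    c,im=load(nm)
    T=R.from_euler('xyz',c['rot']).as_matrix()
    g=im[150:232,255:260].astype(float).mean(1)
    print(nm,'tool->cam const?',(T.T@(c['cam_to_world'][:3,3]-c['pos'])).round(1))
    print(' R', [int(x) for x in g[:,2]])
    for L in (-24,-22): pass
    for p in ([32,0,-22],[32,0,54.2]): print(proj(c,np.array(c['pos'])+T@p).round(1))
E
```

```text
w6 tool->cam const? [  74.6    0.4 -140.5]
 R [121, 121, 121, 121, 122, 122, 121, 120, 120, 115, 108, 114, 125, 132, 129, 118, 102, 92, 91, 89, 90, 93, 107, 122, 130, 131, 131, 132, 131, 131, 131, 131, 131, 131, 128, 118, 102, 92, 90, 90, 91, 91, 90, 90, 92, 91, 91, 91, 92, 91, 91, 91, 91, 90, 92, 91, 91, 91, 91, 91, 90, 91, 91, 98, 113, 124, 128, 131, 131, 131, 131, 132, 130, 130, 131, 131, 132, 131, 131, 131, 131, 130]
[255.7 212. ]
[256.  176.7]
w7 tool->cam const? [  74.6    0.4 -140.5]
 R [125, 125, 125, 125, 125, 125, 125, 125, 125, 125, 125, 125, 125, 125, 125, 124, 126, 125, 126, 125, 126, 125, 125, 127, 130, 133, 128, 130, 133, 120, 99, 87, 85, 86, 85, 86, 86, 86, 86, 86, 86, 86, 86, 86, 86, 86, 87, 87, 86, 86, 87, 86, 87, 86, 87, 86, 87, 86, 87, 86, 87, 86, 86, 92, 105, 116, 122, 125, 124, 125, 125, 125, 125, 124, 124, 125, 125, 125, 125, 124, 125, 124]
[255.7 212. ]
[256.  176.7]
w8 tool->cam const? [  74.4    0.3 -140.3]
 R [171, 167, 149, 111, 69, 54, 53, 40, 5, 9, 10, 10, 10, 10, 9, 2, 50, 90, 108, 111, 111, 122, 149, 168, 172, 171, 172, 172, 166, 145, 120, 107, 105, 105, 106, 107, 106, 106, 107, 107, 107, 107, 107, 107, 107, 106, 108, 107, 107, 107, 107, 107, 107, 108, 107, 106, 108, 107, 108, 107, 108, 107, 105, 114, 142, 165, 174, 175, 175, 174, 174, 175, 174, 174, 174, 174, 175, 174, 174, 174, 174, 175]
[255.8 211.7]
[256.  176.4]
```

```bash
python3 - <<'E'
from h import *
print(move(B.T@[498.9,-100.2,-142],RT))
E
```

```text
(array([ 0.0042, -0.0015,  0.1048]), array([ 0.0001, -0.0009, -0.0001]))
```

Request:
carry_out(
  moves=[0.0042,-0.0014,0.01,0,0,0,0,0.0042,-0.0014,0.03,0,0,0,0,0.0042,-0.0014,0.05,0,0,0,0,0.0042,-0.0014,0.065,0,0,0,0,0.0042,-0.0014,0.08,0,0,0,0,0.0042,-0.0014,0.09,0,0,0,0,0.0042,-0.0014,0.097,0,0,0,0,0.0042,-0.0014,0.1,0,0,0,0],
)

```text
time: 9.4
tool_pos: [510.0, -46.7, 127.9]
tcp_rot: [-3.141, -0.524, 0.106]
contact_force: [-0.4, 0.4, -1.2]
grip_width: 7.7
```

```bash
python3 shot.py w9; python3 - <<'E'
from h import *
o=get_obs();print(B@o['tool_pos'],B@o['contact_force'],o['moment'])
print(move(B.T@[498.9,-100.2,-155.8],RT))
_,im=load('w9');cv2.imwrite('pics/w9z.png',cv2.resize(im[110:260,180:340],None,fx=3.5,fy=3.5,interpolation=cv2.INTER_CUBIC))
E
```

```text
9.4 [510.  -46.7 127.9] [-3.1415 -0.5238  0.1055] [-0.383  0.293  2.141  0.804  0.332  0.364] 0.04587246489524632 7.707675161065381
[ 498.85881435 -100.2237081  -140.31873543] [ 0.38135072 -0.23263186 -1.10625702] [-2.49000554e-02  3.22567699e-01  1.89647504e-04]
(array([ 0.0001, -0.0001,  0.0387]), array([-0.0001, -0.0006, -0.    ]))
```

View pics/w9z.png

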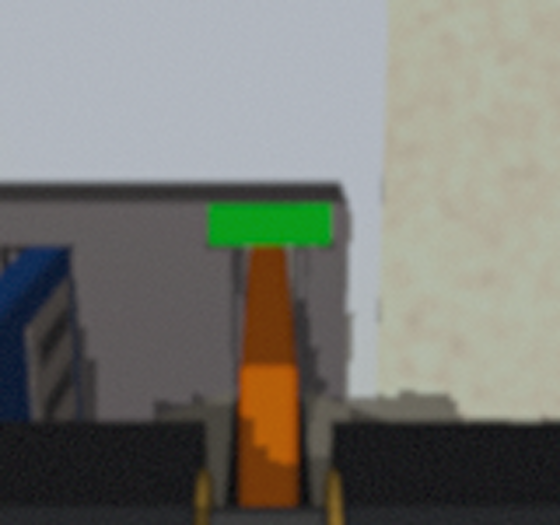

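Request:
carry_out(
  moves=[0,0,0.01,0,0,0,0,0,0,0.018,0,0,0,0,0,0,0.024,0,0,0,0,0,0,0.03,0,0,0,0,0,0,0.034,0,0,0,0,0,0,0.036,0,0,0,0,0,0,0.037,0,0,0,0,0,0,0.037,0,0,0,0],
)

```text
time: 10.25
tool_pos: [517.1, -45.9, 115.3]
tcp_rot: [3.142, -0.524, 0.106]
contact_force: [-2.4, -0.4, 3.3]
grip_width: 8.1
```

```bash
python3 - <<'E'
from h import *
o=get_obs();print(B@o['tool_pos'],B@o['contact_force'],o['moment'],o['joint_positions'])
E
python3 shot.py w10;  python3 - <<'E'
from h import *
_,im=load('w10');cv2.imwrite('pics/w10z.png',cv2.resize(im[110:260,180:340],None,fx=3.5,fy=3.5,interpolation=cv2.INTER_CUBIC))
E
```

```text
[ 498.78372744 -100.18791468 -154.88444778] [-0.47659107 -0.10533481  4.07229513] [-0.07221186  0.52018678 -0.04594398] [-0.37329724  0.33043142  2.13798966  0.87489325  0.30510135  0.29679831]
10.25 [517.1 -45.9 115.3] [ 3.1416 -0.524   0.1056] [-0.373  0.33   2.138  0.875  0.305  0.297] 0.0024842935671416364 8.11806772520939
```

View pics/w10z.png

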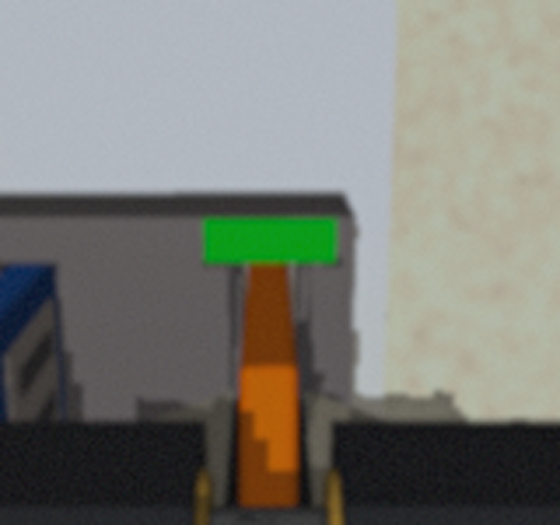

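Request:
carry_out(
  moves=[0,0,0.002,0,0,0,0,0,0,0.004,0,0,0,0,0,0,0.005,0,0,0,0,0,0,0.005,0,0,0,0,0,0,0.005,0,0,0,0,0,0,0.005,0,0,0,0,0,0,0.005,0,0,0,0,0,0,0.005,0,0,0,0],
)

```text
time: 11.1
tool_pos: [517.2, -45.9, 115.1]
tcp_rot: [3.14, -0.526, 0.106]
contact_force: [-24.9, -2.7, 29.0]
grip_width: 7.6
```

```bash
python3 - <<'E'
from h import *
o=get_obs();print(B@o['tool_pos'],B@o['contact_force'],o['moment'],o['joint_positions'])
E
```

```text
[ 498.82562235 -100.11943131 -155.03586873] [-7.18024417e+00 -1.87861890e-02  3.76667698e+01] [-0.13825587  1.51335765 -0.05264354] [-0.37299162  0.3306748   2.13952098  0.88433421  0.30247237  0.28702013]
```

Request:
carry_out(
  moves=[0,0,-0.002,0,0,0,0,0,0,-0.003,0,0,0,0,0,0,-0.003,0,0,0,0.3,0,0,-0.003,0,0,0,0.3,0,0,-0.003,0,0,0,0.3,0,0,-0.003,0,0,0,0.3,0,0,-0.003,0,0,0,0.3,0,0,-0.003,0,0,0,0.3],
)

```text
time: 11.9
tool_pos: [516.6, -45.9, 116.1]
tcp_rot: [3.14, -0.526, 0.106]
contact_force: [0.2, -0.0, 0.6]
grip_width: 27.5
```

```bash
python3 - <<'E'
from h import *
o=get_obs();print(B@o['tool_pos'],B@o['contact_force'],o['moment'],o['joint_positions'],o['grip_width'])
E
```

```text
[ 498.75809575 -100.11456875 -153.91937567] [ 0.50653669 -0.05245185  0.42167504] [-0.04770097  0.30047405 -0.0171616 ] [-0.37375446  0.32783126  2.13988901  0.87808775  0.30453679  0.29294431] 27.514450177542017
```

Request:
carry_out(
  moves=[0,0,-0.05,0,0,0,0.3,0,0,-0.12,0,0,0,0.3,0,0,-0.2,0,0,0,0.3,-0.05,0,-0.22,0,0,0,0.3,-0.095,-0.06,-0.22,0,0,0,0.3,-0.095,-0.06,-0.22,0,0,0,0.3,-0.095,-0.06,-0.22,0,0,0,0.3,-0.095,-0.06,-0.22,0,0,0,0.3],
)

```text
time: 12.7
tool_pos: [438.3, -30.6, 173.6]
tcp_rot: [3.14, -0.527, 0.107]
contact_force: [0.6, 0.3, 0.1]
grip_width: 27.4
```

```bash
python3 shot.py w11; python3 shot.py s11 scene; python3 - <<'E'
from h import *
_,im=load('w11');a=cv2.resize(im[30:230,60:330],None,fx=2.9,fy=2.9,interpolation=cv2.INTER_CUBIC);cv2.imwrite('pics/w11z.png',a)
_,im=load('s11');cv2.imwrite('pics/s11z.png',cv2.resize(im[130:280,170:330],None,fx=4,fy=4,interpolation=cv2.INTER_CUBIC)[:600])
E
```

```text
12.7 [438.3 -30.6 173.6] [ 3.1396 -0.5268  0.1067] [-0.424  0.072  2.253  0.651  0.43   0.496] 0.005593779163690107 27.3644101732105
12.75 [438.3 -30.6 173.5] [ 3.1398 -0.5266  0.1064] [-0.424  0.073  2.253  0.651  0.43   0.496] 0.004675277716871316 27.52177982556609
```

View pics/w11z.png

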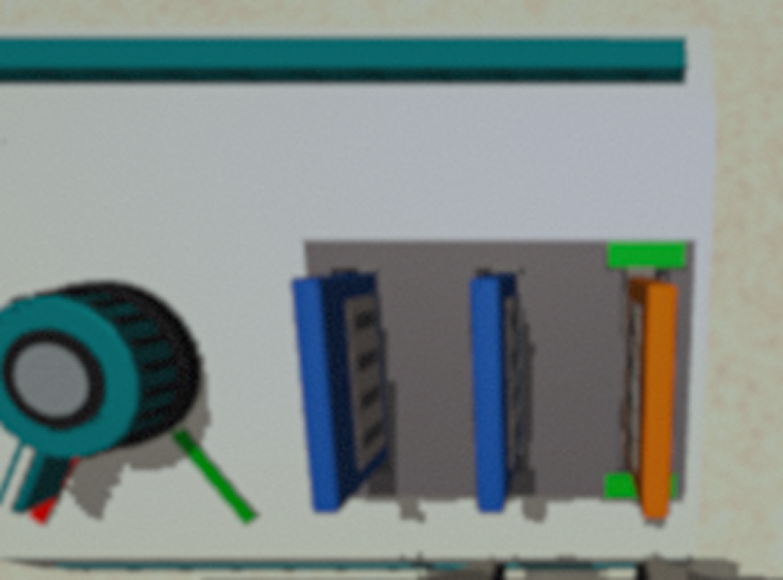

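View pics/s11z.png

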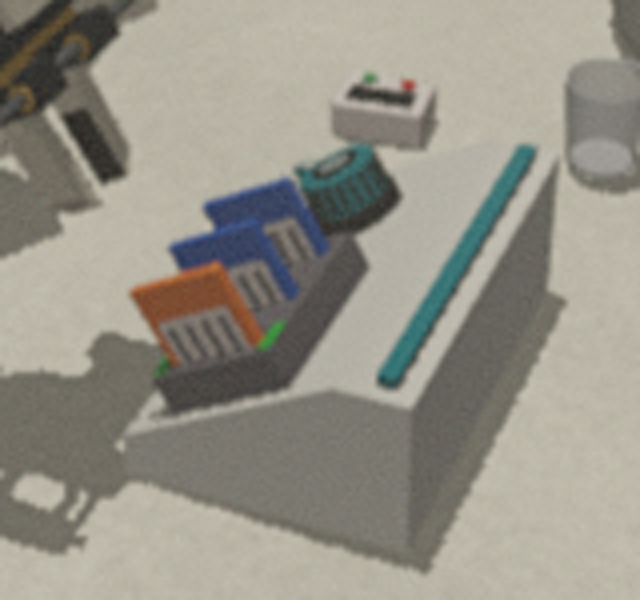

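```bash
cat > kin.py <<'E'
from h import *
from scipy.optimize import least_squares
D=[([-1.30498,.34272,1.52502,0,1.27539,-.146],[210.066,-480.727,243.045],[-3.14007,-.0002,.4118]),
([-0.652,0.362,1.506,0.002,1.275,0.606],[466.4,-259.4,239.7],[-3.1394,-.0008,.3121]),
([-8.9e-2,.231,1.634,.001,1.278,1.392],[470.4,34.8,260.2],[-3.1406,.001,.0892]),
([-0.18,-0.012,2.253,0.345,0.416,1.004],[421.8,42.6,195.9],[3.1372,-.5229,.1056]),
([-0.476,0.138,2.241,0.749,0.417,0.347],[450,-52.6,157.2],[3.1411,-.5242,.1081]),
([-.639,.427,1.578,.001,1.138,.648],[474.6,-257,180.9],[-3.1407,0,.2835]),
([-.59,.618,1.625,.001,.896,.696],[509.8,-249.1,61.7],[3.1399,-.0021,.2843]),
([-.415,.191,2.149,.66,.417,.494],[488.7,-49.8,162],[3.1414,-.5242,.1053]),
([-.383,.293,2.141,.804,.332,.364],[510,-46.7,127.9],[-3.1415,-.5238,.1055]),
([-.37375,.32783,2.13989,.87809,.30454,.29294],[516.6,-45.9,116.1],[3.14,-.526,.106])]
Rz=lambda a:R.from_euler('z',a).as_matrix()
Ry=lambda a:R.from_euler('y',a).as_matrix()
def fk(q,p):
    h,a1,a2,a3,b,d6,c4,c6=p
    A=Rz(q[0])@Ry(q[1]); F=A@Ry(q[2])
    x=np.array([0,0,h])+Rz(q[0])@[a1,0,0]+A@[0,0,a2]+F@[b,0,a3]
    T=F@Rz(q[3]+c4)@Ry(q[4])@Rz(q[5]+c6)
    return x+T@[0,0,d6],T
def res(p):
    o=[]
    for q,x,r in D:
        X,T=fk(q,p); o+=list(X-x); o+=list(100*(T-R.from_euler('xyz',r).as_matrix()).ravel())
    return o
best=None
for c6 in (0,np.pi/2,np.pi,-np.pi/2):
    s=least_squares(res,[300,0,300,300,0,200,0,c6])
    if best is None or s.cost<best.cost: best=s
P=best.x
LO=np.array([-2.53,-.77,.04,-1,.28,-3.11]);HI=np.array([2.53,2.02,2.7,4.14,2.66,3.11])
def ik(x,T,q0,rng=(LO,HI)):
    f=lambda q:np.r_[fk(q,P)[0]-x,100*(fk(q,P)[1]-T).ravel()]
    s=least_squares(f,np.clip(q0,LO+1e-3,HI-1e-3),bounds=rng); return s.x,np.sqrt(2*s.cost)
if __name__=='__main__':
    print(best.cost,P.round(2)); print(np.abs(best.fun).max())
E
python3 kin.py
```

```text
3748.4535027679913 [ 4.5817e+02 -1.5239e+02  6.2993e+02  5.3324e+02  1.5390e+02  5.0519e+02
  1.5000e-01  1.4700e+00]
44.17809767455363
```

```bash
sed -i 's/^def fk(q,p):/SG=np.ones(6)\ndef fk(q,p):\n    q=np.array(q)*SG/' kin.py
python3 - <<'E'
import kin,numpy as np
from scipy.optimize import least_squares
for s4 in (1,-1):
  for s6 in (1,-1):
    kin.SG=np.array([1,1,1,s4,1,s6])
    for c4 in (0,np.pi):
     for c6 in (0,np.pi/2,np.pi,-np.pi/2):
      s=least_squares(kin.res,[300,0,300,300,0,200,c4,c6]); print(s4,s6,c4,c6,round(s.cost,1),s.x.round(2)) if s.cost<500 else 0
E
python3 - <<'E'
import kin,numpy as np
from kin import *
kin.SG=np.ones(6)
for q,x,r in D:
    T=fk(q,[0,0,0,0,0,0,0,np.pi/2])[1]; print(np.abs(T-R.from_euler('xyz',r).as_matrix()).max().round(3),end=' ')
A=[];b=[]
for q,x,r in D:
    A.append(np.array([fk(q,list(np.eye(6)[i])+[0,np.pi/2])[0] for i in range(6)]).T); b.append(x)
A=np.vstack(A);b=np.concatenate(b);s=np.linalg.lstsq(A,b,rcond=None);print(s[0],s[3]);print((A@s[0]-b).reshape(-1,3).round(1))
E
```

```text
0.0 0.0 0.0 0.0 0.001 0.001 0.0 0.001 0.001 0.001 [ 514.83287953 -167.03701092  659.97258322  545.67066011  170.80764765
  564.91350384] [6.11228133 4.57942308 1.07188352 0.58324224 0.33579593 0.25891412]
[[-72.  -26.5   5.5]
 [-38.4 -66.    4.3]
 [-16.2 -74.8  10.5]
 [  3.4 -41.5  16.7]
 [-11.7   1.9   9.6]
 [-49.9 -57.9 -14.8]
 [-63.  -49.5 -47.3]
 [  4.2 -14.1   9.4]
 [  2.  -16.6   4.2]
 [  0.4 -16.9   2. ]]
```

```bash
python3 - <<'E'
import kin,numpy as np
from kin import *
A=[];b=[]
def cols(q):
    A0=Rz(q[0]);A1=A0@Ry(q[1]);F=A1@Ry(q[2]);G=F@Rz(q[3]);H=G@Ry(q[4]);ez=[0,0,1];ex=[1,0,0];ey=[0,1,0]
    return np.array([ez,A0@ex,A0@ey,A1@ez,A1@ex,F@ez,F@ex,G@ex,G@ey,H@ez,H@ex]).T
for q,x,r in D: A.append(cols(q));b.append(x)
A=np.vstack(A);b=np.concatenate(b);s=np.linalg.lstsq(A,b,rcond=1e-3);print(s[0].round(1),s[3].round(3));print((A@s[0]-b).reshape(-1,3).round(1))
E
```

```text
[ 2.220e+02  5.000e-01  7.660e+01  5.052e+02  1.000e+00  3.789e+02
  4.570e+01  2.000e-01 -3.000e-01  2.995e+02  5.000e-01] [6.816 6.235 4.483 1.268 1.215 1.1   0.323 0.316 0.254 0.085 0.049]
[[-0.  -0.1  0.1]
 [ 0.1  0.  -0. ]
 [ 0.   0.2 -0. ]
 [-0.   0.1  0.2]
 [-0.1  0.1 -0.2]
 [-0.2 -0.  -0.1]
 [-0.1 -0.   0.1]
 [-0.2 -0.2 -0.3]
 [ 0.3 -0.2  0.3]
 [ 0.   0.2 -0.1]]
```

```bash
cat > kin2.py <<'E'
from h import *
from scipy.optimize import least_squares
Rz=lambda a:R.from_euler('z',a).as_matrix()
Ry=lambda a:R.from_euler('y',a).as_matrix()
LO=np.array([-2.53,-.77,.04,-1,.28,-3.11]);HI=np.array([2.53,2.02,2.7,4.14,2.66,3.11])
W=np.array([222,.5,76.6,505.2,1,378.9,45.7,.2,-.3,299.5,.5])
def fk(q):
    A0=Rz(q[0]);A1=A0@Ry(q[1]);F=A1@Ry(q[2]);G=F@Rz(q[3]);H=G@Ry(q[4]);ez=[0,0,1];ex=[1,0,0];ey=[0,1,0]
    return np.array([ez,A0@ex,A0@ey,A1@ez,A1@ex,F@ez,F@ex,G@ex,G@ey,H@ez,H@ex]).T@W, H@Rz(q[5]+np.pi/2)
def ik(x,T,q0=None):
    q0=np.array([0,.3,1.9,.4,.5,.5]) if q0 is None else q0
    f=lambda q:np.r_[fk(q)[0]-x,200*(fk(q)[1]-T).ravel()]
    L=LO.copy();L[4]=0.02
    s=least_squares(f,q0,bounds=(L,HI)); return s.x,np.sqrt(2*s.cost)
def TR(tilt,spin=0,lean=0): # tilt deg from vertical toward slope, spin about tool z
    return (R.from_euler('z',yaw)*R.from_euler('y',-tilt,degrees=True)*R.from_euler('x',180+lean,degrees=True)*R.from_euler('z',spin,degrees=True)).as_matrix()
E
python3 - <<'E'
from kin2 import *
x=B.T@[497,84,-171]; print(x)
for tilt in (30,25,20,15,10):
  for spin in (35,0,-35):
    q,e=ik(x,TR(tilt,spin)); print(tilt,spin,q.round(2),round(e,2))
E
```

```text
[504.18784534 137.90764156 100.40965595]
30 35 [ 0.13  0.37  2.15 -0.1   0.11  2.3 ] 0.0
30 0 [ 0.13  0.37  2.15 -0.1   0.11  1.69] 0.0
30 -35 [ 0.13  0.37  2.15 -0.1   0.11  1.08] 0.0
25 35 [ 0.13  0.37  2.08 -0.03  0.26  2.23] 0.0
25 0 [ 0.13  0.37  2.08 -0.03  0.26  1.62] 0.0
25 -35 [ 0.13  0.37  2.08 -0.03  0.26  1.01] 0.0
20 35 [ 0.12  0.38  2.01 -0.02  0.4   2.21] 0.0
20 0 [ 0.12  0.38  2.01 -0.02  0.4   1.6 ] 0.0
20 -35 [ 0.12  0.38  2.01 -0.02  0.4   0.99] 0.0
15 35 [ 0.12  0.4   1.94 -0.01  0.54  2.21] 0.0
15 0 [ 0.12  0.4   1.94 -0.01  0.54  1.6 ] 0.0
15 -35 [ 0.12  0.4   1.94 -0.01  0.54  0.98] 0.0
10 35 [ 0.12  0.43  1.86 -0.    0.67  2.2 ] 0.0
10 0 [ 0.12  0.43  1.86 -0.    0.67  1.59] 0.0
10 -35 [ 0.12  0.43  1.86 -0.    0.67  0.98] 0.0
```

```bash
python3 - <<'E'
from kin2 import *
for tilt,p in ((30,[455,84,-80]),(25,[455,84,-80]),(20,[450,84,-80]),(20,[470,140,-80]),(20,[470,140,-173]),(18,[450,113,-173]),(18,[450,74,-173]),(20,[450,74,-173]),(20,[450,113,-173]),(15,[450,113,-173])):
    q,e=ik(B.T@p,TR(tilt)); print(tilt,p,q.round(2),round(e,2))
print(move(B.T@[450,84,-80],TR(20)))
E
```

```text
30 [455, 84, -80] [ 0.13  0.11  2.27 -0.06  0.24  1.65] 0.0
25 [455, 84, -80] [ 0.13  0.13  2.2  -0.03  0.38  1.62] 0.0
20 [450, 84, -80] [ 0.13  0.15  2.14 -0.02  0.5   1.61] 0.0
20 [470, 140, -80] [ 0.29  0.19  2.05 -0.11  0.56  1.84] 0.0
20 [470, 140, -173] [ 0.26  0.4   2.04 -0.16  0.36  1.87] 0.0
18 [450, 113, -173] [ 0.2   0.4   2.08 -0.09  0.35  1.74] 0.0
18 [450, 74, -173] [0.1  0.39 2.11 0.01 0.33 1.56] 0.0
20 [450, 74, -173] [0.1  0.38 2.14 0.01 0.28 1.56] 0.0
20 [450, 113, -173] [ 0.2   0.39  2.11 -0.12  0.29  1.77] 0.0
15 [450, 113, -173] [ 0.2   0.41  2.04 -0.06  0.43  1.71] 0.0
(array([-0.0281, -0.4016,  0.034 ]), array([ 0.0025, -0.3386,  0.001 ]))
```

Request:
carry_out(
  moves=[-0.028,-0.1,0,0,-0.1,0,0.3,-0.028,-0.2,0.01,0,-0.2,0,0.3,-0.028,-0.3,0.034,0,-0.338,0,0.3,-0.028,-0.402,0.034,0.0025,-0.338,0,0.3,-0.028,-0.402,0.034,0.0025,-0.338,0,0.3,-0.028,-0.402,0.034,0.0025,-0.338,0,0.3,-0.028,-0.402,0.034,0.0025,-0.338,0,0.3,-0.028,-0.402,0.034,0.0025,-0.338,0,0.3],
)

```text
time: 13.6
tool_pos: [418.7, 128.4, 155.7]
tcp_rot: [3.141, -0.349, 0.106]
contact_force: [0.5, -0.5, -0.2]
grip_width: 27.3
```

```bash
python3 shot.py w12; python3 - <<'E'
from h import *
_,im=load('w12');a=cv2.resize(im[80:230,160:360],None,fx=4,fy=4,interpolation=cv2.INTER_CUBIC);cv2.imwrite('pics/w12z.png',a)
E
```

```text
13.6 [418.7 128.4 155.7] [ 3.1412 -0.3491  0.1059] [ 0.128  0.146  2.144 -0.016  0.502  1.605] 0.02673280741019998 27.324927905119274
```

View pics/w12z.png

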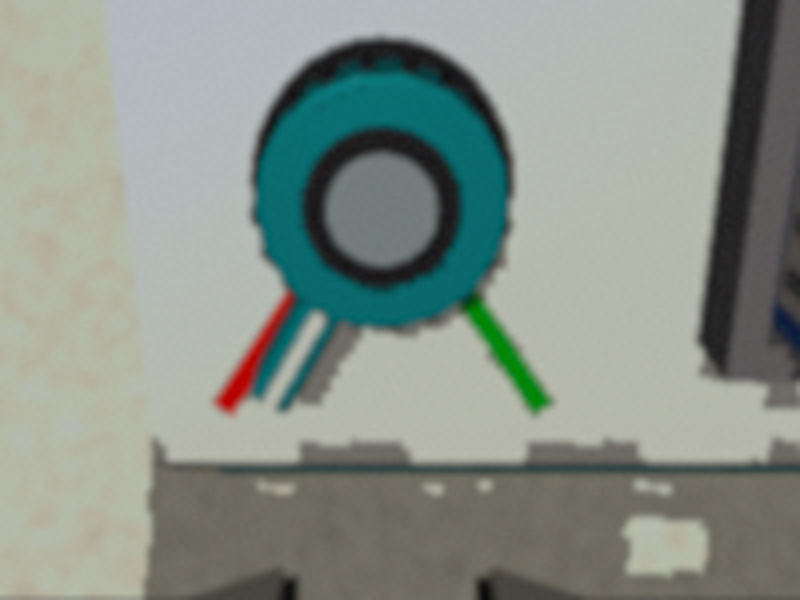

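```bash
cat > ring.py <<'E'
from h import *
import sys
def lines(nm,x0,y0,k,ax=None):
    pass
c,im=load('w12'); z=lambda u,v:((u+.5)/4-.5+160,(v+.5)/4-.5+80)
for N in (-172,-170,-174):
    L,Rr_,U,D=[B@onplane(c,*z(*p),n*N,n) for p in ((257,198),(510,198),(383,68),(383,327))]
    print(N,'dia',(L-Rr_)[1].round(1),(U-D)[0].round(1),'ctr',((L+Rr_)/2).round(1),((U+D)/2).round(1))
print('hub', (B@onplane(c,*z(382,209),n*-172,n)).round(1))
for nm,p in (('green in',(472,300)),('green out',(540,405)),('red in',(292,297)),('red out',(226,403))):
    print(nm,(B@onplane(c,*z(*p),n*-210,n)).round(1))
for nm,p in (('lugw in',(318,315)),('lugw out',(284,402))):
    print(nm,(B@onplane(c,*z(*p),n*-174,n)).round(1))
E
python3 ring.py
```

```text
-172 dia 50.3 51.4 ctr [ 499.3   84.  -172. ] [ 498.1   84.1 -172. ]
-170 dia 49.8 50.9 ctr [ 499.8   84.  -170. ] [ 498.5   84.1 -170. ]
-174 dia 50.7 51.9 ctr [ 498.9   84.  -174. ] [ 497.6   84.1 -174. ]
hub [ 497.1   84.3 -172. ]
green in [ 466.1   62.6 -210. ]
green out [ 438.3   44.4 -210. ]
red in [ 466.9  106.4 -210. ]
red out [ 438.9  124.3 -210. ]
lugw in [ 474.3   97.8 -174. ]
lugw out [ 454.5  105.8 -174. ]
```

```bash
cat > push.py <<'E'
from kin2 import *
ax=np.array([498,84.2]); W2=39.5
T16=TR(16)
def tcp(s,y,N=-174.5): return B.T@[ax[0]+s+2.6,ax[1]+y+W2,N]
E
python3 - <<'E'
from push import *
print(move(tcp(-24,45,-100),T16)); print(tcp(-24,45,-100),tcp(-24,45),tcp(-45,-9))
for a in ((-24,45,-100),(-24,45),(-29,35.5),(-33.6,26.2),(-40,14.5),(-49.4,3.9),(-45.3,-9)): print(a,ik(tcp(*a),T16)[0].round(2))
E
```

```text
(array([ 0.0735, -0.2141,  0.0373]), array([ 0.0012, -0.1336, -0.0019]))
[442.38998373 216.53229098 151.69745962] [479.43251235 220.45830343  87.17856704] [467.03867304 164.84227384  76.67856704]
(-24, 45, -100) [ 0.34  0.27  1.96 -0.11  0.64  1.88]
(-24, 45) [ 0.32  0.43  1.94 -0.12  0.5   1.88]
(-29, 35.5) [ 0.3   0.43  1.96 -0.12  0.48  1.86]
(-33.6, 26.2) [ 0.28  0.42  1.98 -0.11  0.46  1.84]
(-40, 14.5) [ 0.26  0.42  2.01 -0.1   0.44  1.8 ]
(-49.4, 3.9) [ 0.23  0.41  2.04 -0.09  0.41  1.77]
(-45.3, -9) [ 0.2   0.41  2.04 -0.06  0.42  1.72]
```

Request:
carry_out(
  moves=[0.03,-0.1,0,0,-0.06,0,0.65,0.073,-0.214,0.037,0,-0.134,-0.002,0.65,0.073,-0.214,0.037,0,-0.134,-0.002,0.65,0.073,-0.214,0.037,0,-0.134,-0.002,0.65,0.073,-0.214,0.037,0,-0.134,-0.002,0.65,0.073,-0.214,0.037,0,-0.134,-0.002,0.65,0.073,-0.214,0.037,0,-0.134,-0.002,0.65,0.073,-0.214,0.037,0,-0.134,-0.002,0.65],
)

```text
time: 14.45
tool_pos: [442.2, 215.8, 152.1]
tcp_rot: [3.141, -0.28, 0.104]
contact_force: [0.1, 0.2, -0.5]
grip_width: 59.3
```

```bash
python3 - <<'E'
from push import *
o=get_obs();print(o['grip_width'],B@o['tool_pos'])
print(move(tcp(-24,45),T16))
E
python3 shot.py w13
```

```text
59.294087730253885 [476.5132341  167.99635592 -99.52219948]
(array([ 0.0455, -0.002 ,  0.1818]), array([ 0.0015, -0.0006, -0.002 ]))
14.45 [442.2 215.8 152.1] [ 3.1411 -0.2795  0.1045] [ 0.338  0.272  1.957 -0.107  0.643  1.882] 0.00808513404762134 59.294087730253885
```

View pics/w13.png

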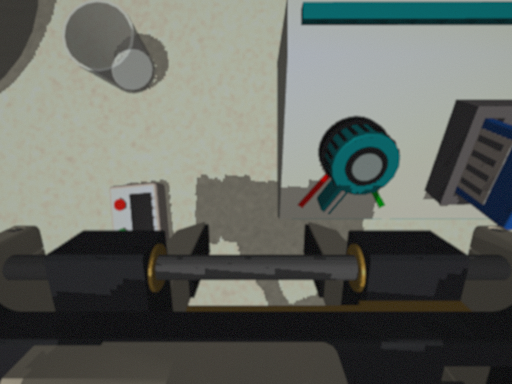

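Request:
carry_out(
  moves=[0.011,0,0.045,0,0,0,0.65,0.022,0,0.09,0,0,0,0.65,0.033,-0.002,0.13,0,0,-0.002,0.65,0.041,-0.002,0.165,0,0,-0.002,0.65,0.0455,-0.002,0.182,0,0,-0.002,0.65,0.0455,-0.002,0.182,0,0,-0.002,0.65,0.0455,-0.002,0.182,0,0,-0.002,0.65,0.0455,-0.002,0.182,0,0,-0.002,0.65],
)

```text
time: 15.3
tool_pos: [479.5, 220.7, 87.8]
tcp_rot: [3.141, -0.28, 0.106]
contact_force: [0.4, 0.1, -0.9]
grip_width: 59.7
```

```bash
python3 shot.py w14; python3 - <<'E'
from push import *
o=get_obs();print(o['grip_width'],B@o['tool_pos'],o['contact_force'])
for a in ((-29,35.5),(-33.6,26.2),(-40,14.5),(-49.4,3.9),(-47.4,-4.2),(-45.3,-9)): print(a,move(tcp(*a),T16))
E
```

```text
15.3 [479.5 220.7  87.8] [ 3.141  -0.2805  0.1059] [ 0.32   0.434  1.939 -0.125  0.498  1.887] 0.0026891230592761464 59.653162416492876
59.70868249553407 [ 477.00764454  168.98253888 -174.02714064] [-0.1499658   0.26136301  0.18635456]
(-29, 35.5) (array([-0.0128,  0.0244,  0.0044]), array([ 0.001 , -0.0025,  0.0006]))
(-33.6, 26.2) (array([-0.024 ,  0.0477,  0.0072]), array([ 0.001 , -0.0025,  0.0006]))
(-40, 14.5) (array([-0.0396,  0.0769,  0.0111]), array([ 0.001 , -0.0025,  0.0006]))
(-49.4, 3.9) (array([-0.0624,  0.1034,  0.0167]), array([ 0.001 , -0.0025,  0.0006]))
(-47.4, -4.2) (array([-0.0575,  0.1237,  0.0155]), array([ 0.001 , -0.0025,  0.0006]))
(-45.3, -9) (array([-0.0524,  0.1357,  0.0143]), array([ 0.001 , -0.0025,  0.0006]))
```

View pics/w14.png

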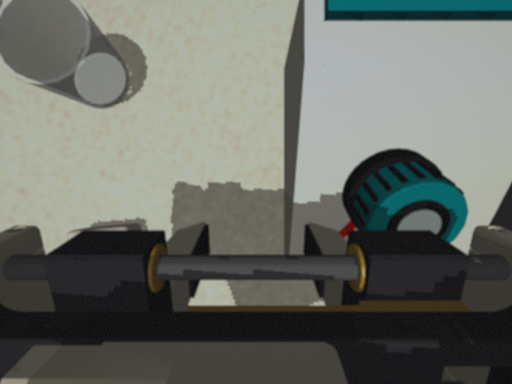

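Request:
carry_out(
  moves=[-0.013,0.024,0.004,0,0,0,0.65,-0.018,0.036,0.006,0,0,0,0.65,-0.024,0.048,0.007,0,0,0,0.65,-0.032,0.062,0.009,0,0,0,0.65,-0.04,0.077,0.011,0,0,0,0.65,-0.051,0.09,0.014,0,0,0,0.65,-0.062,0.103,0.017,0,0,0,0.65,-0.062,0.103,0.017,0,0,0,0.65],
)

```text
time: 16.15
tool_pos: [461.0, 176.5, 73.8]
tcp_rot: [3.14, -0.278, 0.105]
contact_force: [-0.4, 1.0, 0.1]
grip_width: 59.4
```

```bash
python3 shot.py w15; python3 shot.py s15 scene; python3 - <<'E'
from push import *
o=get_obs();print(o['grip_width'],B@o['tool_pos'],o['contact_force'])
for a in ((-49.4,3.9),(-47.4,-4.2),(-45.3,-9)): print(a,move(tcp(*a),T16))
_,im=load('s15');cv2.imwrite('pics/s15z.png',cv2.resize(im[130:280,170:330],None,fx=4,fy=4,interpolation=cv2.INTER_CUBIC)[:600])
E
```

```text
16.15 [461.  176.5  73.8] [ 3.1405 -0.2783  0.1053] [ 0.232  0.413  2.044 -0.09   0.411  1.776] 0.018850190531620417 59.448506060495276
16.2 [461.1 176.7  73.9] [ 3.1405 -0.2784  0.1053] [ 0.233  0.413  2.043 -0.09   0.411  1.776] 0.01126484287568095 59.80469723212346
59.905681806204676 [ 450.45211152  127.29282643 -174.66737042] [0.44669148 0.22868009 0.02597048]
(-49.4, 3.9) (array([ 0.0017, -0.0008, -0.0009]), array([ 0.0021,  0.0011, -0.0004]))
(-47.4, -4.2) (array([ 0.0066,  0.0195, -0.0021]), array([ 0.0021,  0.0011, -0.0004]))
(-45.3, -9) (array([ 0.0117,  0.0315, -0.0033]), array([ 0.0021,  0.0011, -0.0004]))
```

View pics/w15.png

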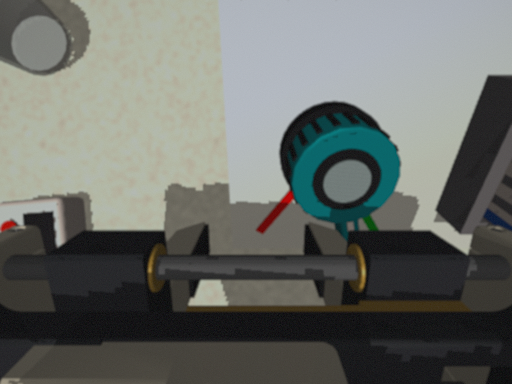

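View pics/s15z.png

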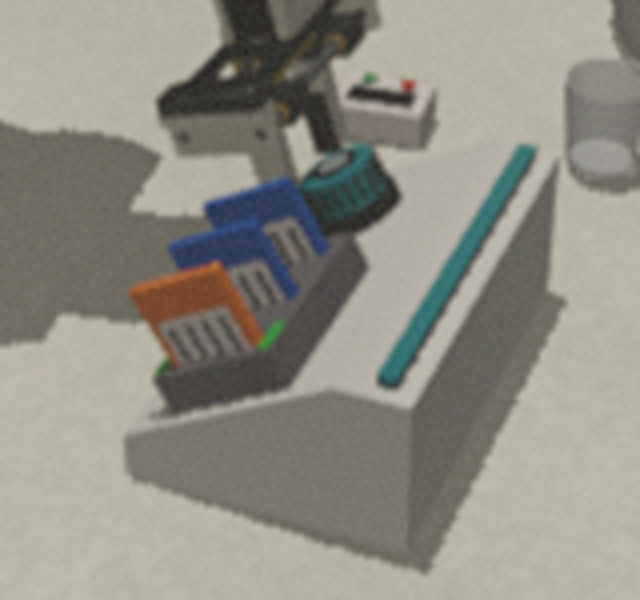

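Request:
carry_out(
  moves=[0.003,0.008,-0.001,0,0,0,0.65,0.005,0.014,-0.002,0,0,0,0.65,0.0065,0.0195,-0.002,0,0,0,0.65,0.008,0.022,-0.002,0,0,0,0.65,0.008,0.022,-0.002,0,0,0,0.65,0.008,0.022,-0.002,0,0,0,0.65,0,-0.01,-0.002,0,0,0,0.65,0,-0.02,-0.002,0,0,0,0.65],
)

```text
time: 17.05
tool_pos: [460.9, 185.4, 75.1]
tcp_rot: [3.141, -0.28, 0.106]
contact_force: [-0.4, -0.1, -0.0]
grip_width: 60.1
```

```bash
python3 - <<'E'
from push import *
o=get_obs();print(o['grip_width'],B@o['tool_pos'],o['contact_force'])
print(move(B.T@[450,95,-80],TR(20)))
E
```

```text
60.14029033713816 [ 451.40498608  135.77377866 -173.85822132] [-0.44601054 -0.14429947 -0.01687768]
(array([-0.0599,  0.1021, -0.2268]), array([0.0017, 0.131 , 0.001 ]))
```

Request:
carry_out(
  moves=[-0.02,0,-0.07,0,0,0,0.65,-0.04,0,-0.15,0,0,0,0.65,-0.06,0.02,-0.227,0,0.05,0,0.65,-0.06,0.1,-0.227,0,0.131,0,0.65,-0.06,0.102,-0.227,0,0.131,0,0.65,-0.06,0.102,-0.227,0,0.131,0,0.65,-0.06,0.102,-0.227,0,0.131,0,0.65,-0.06,0.102,-0.227,0,0.131,0,0.65],
)

```text
time: 17.85
tool_pos: [417.6, 140.3, 155.6]
tcp_rot: [3.141, -0.349, 0.107]
contact_force: [0.2, -1.0, 0.2]
grip_width: 59.8
```

```bash
python3 shot.py w16; python3 - <<'E'
from h import *
_,im=load('w16');a=cv2.resize(im[80:230,160:360],None,fx=4,fy=4,interpolation=cv2.INTER_CUBIC);cv2.imwrite('pics/w16z.png',a)
E
```

```text
17.85 [417.6 140.3 155.6] [ 3.1406 -0.3487  0.1069] [ 0.164  0.152  2.136 -0.043  0.505  1.662] 0.005995280534137689 59.76090131787909
```

View pics/w16z.png

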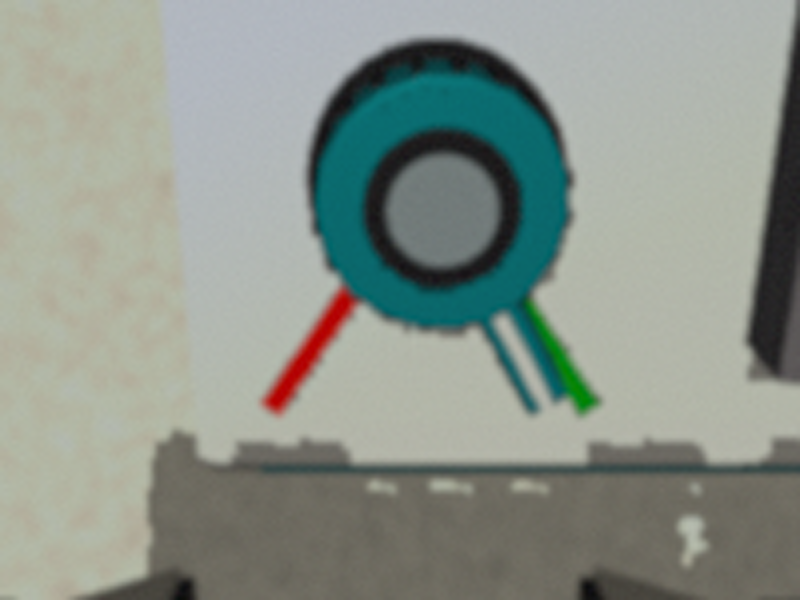

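```bash
cat > ang.py <<'E'
from h import *
import sys
def ang(nm,u0=160,v0=80,k=4,white=((500,315),(550,403))):
    c,im=load(nm); big=cv2.resize(im[v0:v0+150,u0:u0+200],None,fx=k,fy=k,interpolation=cv2.INTER_CUBIC)
    hsv=cv2.cvtColor(big,cv2.COLOR_BGR2HSV)
    z=lambda u,v:((u+.5)/k-.5+u0,(v+.5)/k-.5+v0)
    L={}
    for n_,m in (('red',cv2.inRange(hsv,(0,170,80),(6,255,255))|cv2.inRange(hsv,(174,170,80),(180,255,255))),('green',cv2.inRange(hsv,(50,150,60),(70,255,255)))):
        ys,xs_=np.nonzero(m)
        P=np.array([(B@onplane(c,*z(u,v),n*-210,n))[:2] for u,v in zip(xs_[::5],ys[::5])])
        vx,vy,x0,y0=cv2.fitLine(P.astype(np.float32),cv2.DIST_HUBER,0,.01,.01).ravel(); L[n_]=(np.array([x0,y0]),np.array([vx,vy]))
        print(n_,len(P),(x0,y0),'ang',np.degrees(np.arctan2(vy,vx)))
    (p,d),(q,e)=L['red'],L['green']
    t=np.linalg.solve(np.array([d,-e]).T,q-p); print('axis (marks)',p+t[0]*d)
    w=[(B@onplane(c,*z(*p),n*-174,n)) for p in white]; d=(w[1]-w[0])[:2]
    print('white',np.round(w,1),'ang line',np.degrees(np.arctan2(d[1],d[0]))%360)
    for ax in ((498,84.2),tuple(p+t[0]*L['red'][1])):
        print(ax,[round(np.degrees(np.arctan2(x[1]-ax[1],x[0]-ax[0]))%360,1) for x in w])
if __name__=='__main__':
    ang('w16')
E
python3 ang.py
```

```text
red 445 (np.float32(453.0446), np.float32(114.36662)) ang -33.97188
green 272 (np.float32(449.58362), np.float32(51.30663)) ang 31.42799
axis (marks) [500.47754  82.40655]
white [[ 474.5   71.6 -174. ]
 [ 454.4   59.7 -174. ]] ang line 210.51564243887458
(498, 84.2) [np.float64(208.3), np.float64(209.3)]
(np.float32(500.47754), np.float32(82.40655)) [np.float64(202.7), np.float64(206.2)]
```

```bash
python3 - <<'E'
from push import *
print(move(B.T@[451.4,135,-80],T16)); print(move(B.T@[451.4,135,-174.3],T16))
E
```

```text
(array([ 0.0031, -0.0986, -0.0013]), array([ 0.0012, -0.1324,  0.0026]))
(array([ 0.0442, -0.0987,  0.2309]), array([ 0.0012, -0.1324,  0.0026]))
```

Request:
carry_out(
  moves=[0.003,-0.0985,0,0,-0.132,0.002,0.65,0.003,-0.0985,0,0,-0.132,0.002,0.65,0.013,-0.0985,0.06,0,-0.132,0.002,0.65,0.026,-0.0985,0.13,0,-0.132,0.002,0.65,0.038,-0.0985,0.2,0,-0.132,0.002,0.65,0.044,-0.0985,0.231,0,-0.132,0.002,0.65,0.044,-0.0985,0.231,0,-0.132,0.002,0.65,0.044,-0.0985,0.231,0,-0.132,0.002,0.65],
)

```text
time: 18.7
tool_pos: [460.8, 184.5, 74.9]
tcp_rot: [3.141, -0.279, 0.106]
contact_force: [0.1, -1.1, -0.1]
grip_width: 59.4
```

```bash
python3 - <<'E'
from push import *
o=get_obs();print(o['grip_width'],B@o['tool_pos'],o['contact_force'])
for a in ((-48,-2),(-45,-8.7)):print(move(tcp(*a),T16))
E
```

```text
59.39057335774885 [ 451.17154415  134.92657967 -174.0013858 ] [ 0.07799135 -1.05219146 -0.13907443]
(array([0.0038, 0.0331, 0.0004]), array([0.0013, 0.0006, 0.0009]))
(array([ 0.011 ,  0.0498, -0.0014]), array([0.0013, 0.0006, 0.0009]))
```

Request:
carry_out(
  moves=[0.004,0.02,0,0,0,0,0.65,0.004,0.033,0,0,0,0,0.65,0.007,0.042,-0.001,0,0,0,0.65,0.011,0.05,-0.001,0,0,0,0.65,0.011,0.05,-0.001,0,0,0,0.65,0.011,0.05,-0.001,0,0,0,0.65,0.004,0.02,0,0,0,0,0.65,0,0,0,0,0,0,0.65],
)

```text
time: 19.5
tool_pos: [460.8, 184.7, 74.8]
tcp_rot: [3.141, -0.279, 0.106]
contact_force: [0.6, -0.8, -1.3]
grip_width: 59.4
```

Request:
carry_out(
  moves=[-0.02,0,-0.07,0,0,0,0.65,-0.04,0,-0.15,0,0,0,0.65,-0.06,0.02,-0.227,0,0.05,0,0.65,-0.06,0.1,-0.227,0,0.131,0,0.65,-0.06,0.13,-0.227,0,0.131,0,0.65,-0.06,0.13,-0.227,0,0.131,0,0.65,-0.06,0.13,-0.227,0,0.131,0,0.65,-0.06,0.13,-0.227,0,0.131,0,0.65],
)

```text
time: 20.3
tool_pos: [418.6, 128.4, 155.4]
tcp_rot: [3.141, -0.347, 0.106]
contact_force: [-0.4, -0.4, -1.1]
grip_width: 60.0
```

```bash
python3 shot.py w17; python3 - <<'E'
from h import *
_,im=load('w17');a=cv2.resize(im[80:230,160:360],None,fx=4,fy=4,interpolation=cv2.INTER_CUBIC);cv2.imwrite('pics/w17z.png',a)
E
```

```text
20.3 [418.6 128.4 155.4] [ 3.1405 -0.3474  0.1064] [ 0.128  0.147  2.143 -0.018  0.504  1.607] 0.00497902810448678 59.98671668590517
```

View pics/w17z.png

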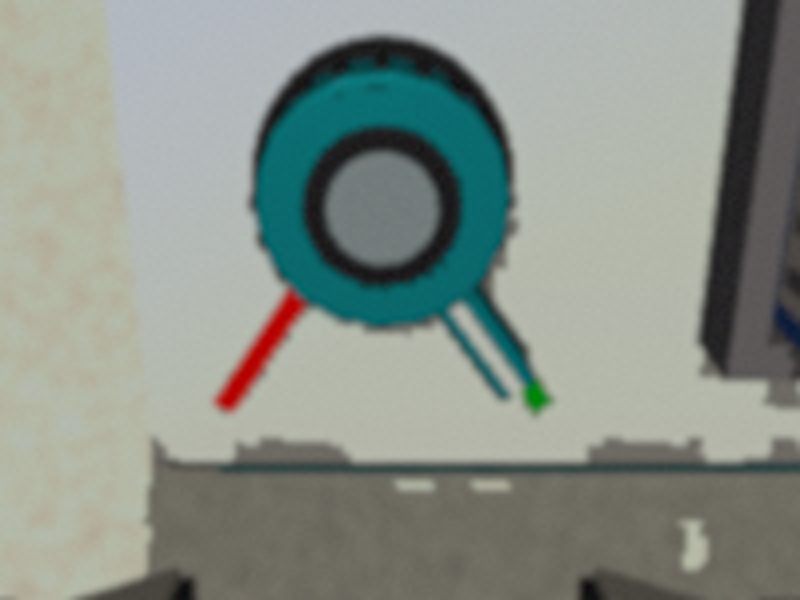

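```bash
python3 - <<'E'
from h import *
c,im=load('w17'); z=lambda u,v:((u+.5)/4-.5+160,(v+.5)/4-.5+80)
big=cv2.resize(im[80:230,160:360],None,fx=4,fy=4,interpolation=cv2.INTER_CUBIC)
# white stripe centre: whitish between teal rails, rows 315..390
pts=[]
for v in range(322,388,6):
    row=big[v].astype(int); sat=row.max(1)-row.min(1)
    # teal rail positions
    t=[u for u in range(430,545) if sat[u]>60 and row[u,2]<60]
    g=[(a,b) for a,b in zip(t,t[1:]) if b-a>5]
    if g: pts.append(((g[0][0]+g[0][1])/2,v))
P=np.array([(B@onplane(c,*z(*p),n*-174,n)) for p in pts])
vx,vy,x0,y0=cv2.fitLine(P[:,:2].astype(np.float32),cv2.DIST_L2,0,.01,.01).ravel()
print(pts[0],pts[-1],'line ang',np.degrees(np.arctan2(vy,vx))%180+180)
hs=cv2.cvtColor(big,cv2.COLOR_BGR2HSV); m=cv2.inRange(hsv:=hs,(0,170,80),(6,255,255))
ys,xx=np.nonzero(m); Q=np.array([(B@onplane(c,*z(u,v),n*-210,n))[:2] for u,v in zip(xx[::5],ys[::5])])
f=cv2.fitLine(Q.astype(np.float32),cv2.DIST_HUBER,0,.01,.01).ravel(); print('red',f,np.degrees(np.arctan2(f[1],f[0])))
for ay in (83.7,84.2,84.7):
    ax=f[2]+(ay-f[3])/f[1]*f[0]
    print((ax,ay),(np.degrees(np.arctan2(P[:,1]-ay,P[:,0]-ax))%360).round(1))
    g=np.array(B@onplane(c,*z(537,401),n*-210,n)); print('green tip ang',np.degrees(np.arctan2(g[1]-ay,g[0]-ax))%360)
E
```

```text
(467.5, 322) (510.5, 382) line ang 215.85359
red [  0.82492363  -0.56524426 452.4361     114.799995  ] -34.419254
(np.float32(497.82376), 83.7) [214.4 214.3 214.4 214.5 214.5 214.7 214.5 214.7 214.8 214.8 214.8]
green tip ang 213.24184561922092
(np.float32(497.09406), 84.2) [216.  215.7 215.8 215.8 215.7 215.9 215.7 215.9 215.9 215.8 215.9]
green tip ang 213.9130152859124
(np.float32(496.36435), 84.7) [217.6 217.2 217.2 217.2 217.  217.2 216.9 217.  217.  216.9 216.9]
green tip ang 214.59049057087765
```

```bash
python3 shot.py s18 scene; python3 shot.py t18 top; python3 - <<'E'
from h import *
_,a=load('s18');_,b=load('t18')
im=np.zeros((560,760,3),'uint8'); im[:,:]=cv2.resize(a[130:340,120:405],(760,560),interpolation=cv2.INTER_CUBIC);cv2.imwrite('pics/s18z.png',im)
cv2.imwrite('pics/t18z.png',cv2.resize(b[130:260,110:410],None,fx=2.6,fy=2.6,interpolation=cv2.INTER_CUBIC))
t=get_calibration('top');b0=cv2.imread('pics/top0.png')
d=cv2.absdiff(b0,b).max(2)>60; print(np.argwhere(d[130:260,330:410]).shape)
E
```

```text
20.35 [418.6 128.5 155.4] [ 3.1406 -0.3472  0.1067] [ 0.128  0.147  2.143 -0.017  0.504  1.607] 0.004292206923450337 59.63507276791534
20.4 [418.5 128.6 155.3] [ 3.1406 -0.3471  0.1069] [ 0.129  0.147  2.143 -0.017  0.504  1.606] 0.004031970954685479 60.047488786717096
(107, 2)
```

View pics/s18z.png

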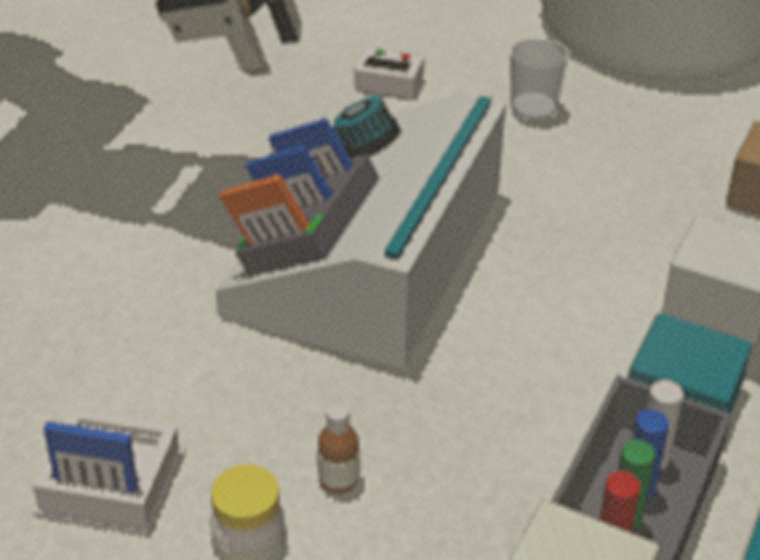

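View pics/t18z.png

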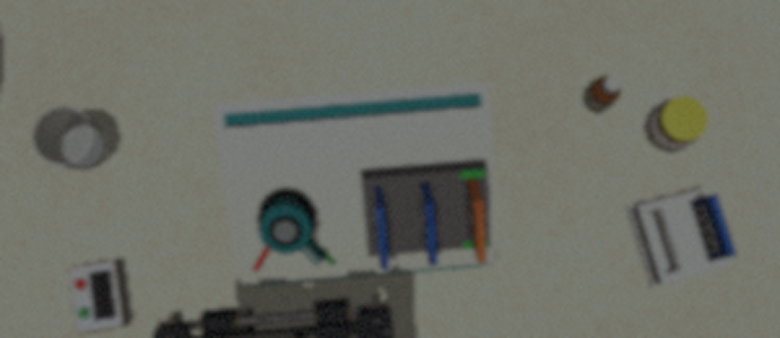

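All three blue cards and the other objects are in place, the orange card stands in the green-tabbed slot, and the lug covers the green mark. I'm handing in now.

```bash
python3 -c "
from plant import *
print(close_job())"
```

```text
the job is handed in; nothing more can be done
None
```

I put the orange card in the free green-tabbed slot and let go, then turned the lock ring to the green mark and let go. I handed in at about 20 s, with the gripper clear of everything.

**Card:** I gripped it across its thickness, lifted it from the stand and lowered it into the slot along the deck normal. It hit a hard stop with about 37 N at the expected floor height, within about 1 mm. In the scene and top views it stands level with the blue cards.

**Ring:** I pushed the lug counter-clockwise with one finger in two passes. The joint limits did not allow gripping the collar square to the deck. The last wrist view put the white line at 214.4–216°, depending on where I take the ring's axis, against a locked mark at 214.4°. That is within about 0.03 rad.

**Disagreements:**
- **Held card:** before insertion, the wrist view showed the card's lower edge about 2 mm off the planned position. I shifted the arm by that amount and the card went in with no side force.
- **Ring axis:** my estimates of the ring's axis differed by 1–2 mm, which is why the final angle is a range.

**Other things:** the three blue cards, dropper, jar, timer and cup look unmoved in the final pictures. I judged that by eye.

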